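# Unload the bonding press

### The arm

A 6-joint arm with a two-finger parallel gripper is mounted at the origin on the work surface. World frame = base frame: x ahead of the robot, y to its left, z up, the work surface at z = 0. Lengths are in mm, angles in rad, forces in N, time in s.
With the tool pointing down it reaches from about 275 to 750 mm from the base axis. Payload 10.2 kg.
Tool frame: the origin (TCP) lies at the centre of the arm's flange, where the gripper is bolted on; the fingertips stand 173 mm ahead of it and the grasp point (between the pads) lies 155 mm ahead of it; z points along the fingers, y is the line along which they close (so a half turn about z gives the same grasp; the last joint's range is limited). The gripper opens to 85 mm and grips with 20 to 120 N. Pads are 22 mm wide; open, the fingers measure 114 mm over their backs; the gripper's body (76 mm by 85 mm) begins 54 mm behind the grasp point. The pads swing forward as they close: fully open they stand 13 mm farther back than shut.
Start: joints at [1.103, 0.313, 1.498, -0, 1.331, -0.223], TCP at [127.253, 509.352, 404.694] pointing down, gripper open.
Joint ranges: [-2.94, 2.94], [-0.97, 2.17], [0.19, 2.56], [-1.23, 4.37], [0.02, 3.11], [-2.88, 2.88]. Speed limits (rad/s): [2.39, 2.39, 3.01, 3.14, 3.14, 3.14].

### API

Orientations are given as a rotation vector (axis times angle).
In Python, from station import r gives the robot as it stands.
- The arm moves only by the tool send_rows, never from a script. Its argument "moves" is a list of rows, each an object of numbers: "x", "y", "z": the shift along the tool's x, y, z in mm; "rx", "ry", "rz": the turn, a rotation vector about the tool's x, y, z in degrees; "gripper": the closure in counts, from 0 (fully open) to 255 (shut). A call has exactly 8 rows; each row is the pose to reach, as a shift and turn from the pose commanded when the call began, along the tool's axes at that moment; what a row does not reach only later rows make up. A row lasts 1/8 s, in which the tool goes at most 62.5 mm and 10.7 degrees, less where a joint would pass 70% of its speed; a pose out of reach is approached as far as the arm can. A call with a gripper value outside its range is refused whole. The fingers move at their own pace and stop on an object; "squeeze" is the grip in N (left out, the last holds). Time passes only in rows, so rows that repeat a pose let the fingers close, or fill a call up. It gives the time, the measured TCP pose, the force, the opening and the grip force at its end, in the units of the state.
- r.observe(): the state, without advancing time (a new reading comes with each control period).
- r.get_image(name): name is "side" or "top" or "wrist"; returns a dict with "pixels" (400x640x3 uint8, red, green, blue), "depth" (400x640 float32, mm along the optical axis (not along the pixel's ray), 0 where there is no reading), "camera_matrix" (3x3 intrinsics, pixels), "world_from_camera" (4x4, takes a point from camera to world coordinates). Camera axes: x right, y up, looking along -z (the intrinsics and any distortion apply to the point x, -y, -z); pixel columns grow to the right and rows downward; lengths in mm; the calibration is good to about 2 mm. A picture is of the moment at which its call begins.
- r.job_done(): hands the job in; it is judged then, once.
Trained networks look in the newest picture that a camera, given by its name, has taken for a name from the list of things; names that differ only in an ending like _2 or _b are one class to them, and where a whole thing is asked for, a point or a joint stands for the part that bears it (a point fixed in the world has none). Each returns a list of dicts, best first, with "conf" (0 to 1); they miss things now and then, are a little off and sometimes report something else, mostly with a low value. They report only what shows in the picture. A call takes as long as a camera call. They do not tell look-alikes from the thing itself.
- r.cut_out(camera, query): "pixels" (400x640 bool, what is visible of it) and "centre" ([column, row] in pixels, amid what is visible of it).
The state is a dict: "time": time; "q": joint angles; "qvel": joint speeds; "joint_torque": joint torques, N m; "position": TCP position; "ee_rot": TCP orientation; "wrist_force": force on the tool from outside, world axes, zero at the start; "moment": the same for the moment, N m; "finger_gap": opening from 0.0 (shut) to 1.0 (fully open); "gripper_force": force on a finger pad.
Only numpy, scipy, OpenCV 4.12 (cv2) and the standard library are available. Lean on these libraries where they do the work, as an engineer would, in place of code of your own. Each camera call takes 0.05 s, during which the arm holds its last target. There are 200 camera calls.

### The job

The glue has set: back the orange winged nut off all the way (the pillars beside it leave room only for short turns) so that the clamp bar is fully up; then knock each stuck gear case loose with the hardwood knocking block (not with the fingers) and draw it out from under the bar. Put all the cases in the green tray, lay the knocking block back down on the cork mat and screw the nut fully down again. Do not disturb the other things on the table.

Things in the scene. Friction and masses are not known exactly. Their poses are not given: they have to be found in the camera images.
- press: Grey bonding press bolted to the table. Origin on the table under the nut's axis; z up; x is the direction in which work is knocked out, away from the robot; y runs along the bar. Base plate 10 mm thick, x=-48 to +92 mm, y=-153 to +153. On it four straight bays along x, and across them the blue clamp bar
- bar_mid (a point): centre of the underside of the blue clamp bar, which is 50 mm wide (press x=-25 to +25), 304 mm long and 12 mm thick and hangs over all the bays; underside 43.5 mm above the table when the nut is fully down, 55.5 when fully backed off (rises 2.86 mm per rad)
- pillar_a (a point): top of a fixed steel guide pillar, 12 mm in diameter, at press x=0, y=84 mm; reaches 165 mm above the table, well above the nut, so a wide gripper over the nut can swing only between the pillars
- pillar_b (a point): top of the other pillar, the same, at press x=0, y=-84 mm
- nut (a joint): the orange four-winged nut in the middle of the bar, rad: 0 fully screwed down, 4.2 fully backed off; grows counterclockwise seen from above; stiff friction 0.1 N m, stays where left. Its four wings are 90 deg apart, at 0 they point along the press's x and y (the one with the white end along +x) and turn by the joint value
- nut_mid (a point): point on the nut's axis, mid-height of the wings, 21 mm above the bar's top; rises with the bar. Round hub 36 mm in diameter and 38 mm high; wings 8 mm thick, 26 mm high, reaching 40 mm from the axis. A finger fits in each of two opposite gaps between the wings, against the hub
- mat: cork mat lying fixed on the table, 220 (x) x 120 (y) x 4 mm, origin at the centre of its underside
- knocker_mid (a point): centre of the loose dark hardwood knocking block with red ends, 130 (x) x 26 (y) x 36 (z) mm, 0.13 kg, lying on the cork mat at first
- tray_in (a point): centre of the inner floor of the fixed green tray, floor 5 mm above the table; inside 280 (x) x 106 (y) mm, walls rise to 40 mm above the table
- bay0 (a point): floor of the bay at press y=-116 mm, under the bar's middle (press x=0); 36 mm wide, 10 mm above the table, open at both ends; its walls run from press x=-45 to +40 mm and up to 40 mm above the table. From x=-42 to -2 one side is a blue spring jaw that squeezes a case against the other wall with about 9 N (10 to 18 N to slide it) until pushed past it; with no case there it stands 2 mm inwards
- bay1 (a point): floor of the bay at press y=-42 mm, under the bar's middle (press x=0); 36 mm wide, 10 mm above the table, open at both ends; its walls run from press x=-45 to +40 mm and up to 40 mm above the table. From x=-42 to -2 one side is a blue spring jaw that squeezes a case against the other wall with about 9 N (10 to 18 N to slide it) until pushed past it; with no case there it stands 2 mm inwards
- bay2 (a point): floor of the bay at press y=42 mm, under the bar's middle (press x=0); 36 mm wide, 10 mm above the table, open at both ends; its walls run from press x=-45 to +40 mm and up to 40 mm above the table. From x=-42 to -2 one side is a blue spring jaw that squeezes a case against the other wall with about 9 N (10 to 18 N to slide it) until pushed past it; with no case there it stands 2 mm inwards
- bay3 (a point): floor of the bay at press y=116 mm, under the bar's middle (press x=0); 36 mm wide, 10 mm above the table, open at both ends; its walls run from press x=-45 to +40 mm and up to 40 mm above the table. From x=-42 to -2 one side is a blue spring jaw that squeezes a case against the other wall with about 9 N (10 to 18 N to slide it) until pushed past it; with no case there it stands 2 mm inwards
- case0_mid (a point): centre of a glued plywood gear case, 80 (x) x 36 (y) x 32 (z) mm, 0.11 kg, dark middle layer and two brass discs on top; at first stuck in the press's bay at y=-116 mm, at x=-5, or absent
- case1_mid (a point): centre of a glued plywood gear case, 80 (x) x 36 (y) x 32 (z) mm, 0.11 kg, dark middle layer and two brass discs on top; at first stuck in the press's bay at y=-42 mm, at x=-5, or absent
- case2_mid (a point): centre of a glued plywood gear case, 80 (x) x 36 (y) x 32 (z) mm, 0.11 kg, dark middle layer and two brass discs on top; at first stuck in the press's bay at y=42 mm, at x=-5, or absent
- case3_mid (a point): centre of a glued plywood gear case, 80 (x) x 36 (y) x 32 (z) mm, 0.11 kg, dark middle layer and two brass discs on top; at first stuck in the press's bay at y=116 mm, at x=-5, or absent
- ironstand: bystander: soldering-iron stand with yellow sponge, 100 x 70 mm, 77 mm high; origin under its middle
- partscase: bystander: clear parts case, 130 x 70 x 24 mm; origin under its middle
- motor: bystander: silver electric motor, 70 x 36 x 40 mm; origin under its middle
- glue: bystander: white glue bottle, 52 mm across, 120 mm high; origin under its middle
- dish: bystander: steel screw dish, 90 mm across, 45 mm high; origin under its middle
- driver: bystander: screwdriver lying on the table, about 200 mm long; origin under its middle
Things that resemble listed ones, but are neither listed nor needed, are in the scene too. What is shaped like the part that bears case0_mid but blue or pink is not meant.

How it is judged (in metres and radians):
On the way, in this order (a step that is already met when the one before it is completed fails the run):
1. the nut is backed off all the way (beyond 3.95 rad) (value of joint nut above 3.95 rad), for 0.2 s.
2. every stuck case has been knocked at least 3 cm from its place (distance of each of case0_mid, case1_mid, case2_mid, case3_mid from where it was at the start of the episode above 0.03 m), for 0.1 s.
At the end, for the whole second after the job is handed in: every case lies in the tray (centre inside its walls, not more than 45 mm above its floor) and at rest; the knocking block lies, not stands, on the cork mat (centre on the mat); the nut is screwed down to less than 0.25 rad (x of case0_mid in the frame of tray_in between -0.14 and 0.14 m and y of case0_mid in the frame of tray_in between -0.053 and 0.053 m and z of each of case0_mid, case1_mid, case2_mid, case3_mid in the frame of tray_in below 0.045 m and linear speed of each of case0, case1, case2, case3, knocker below 0.02 m/s and x of case1_mid in the frame of tray_in between -0.14 and 0.14 m and y of case1_mid in the frame of tray_in between -0.053 and 0.053 m and x of case2_mid in the frame of tray_in between -0.14 and 0.14 m and y of case2_mid in the frame of tray_in between -0.053 and 0.053 m and x of case3_mid in the frame of tray_in between -0.14 and 0.14 m and y of case3_mid in the frame of tray_in between -0.053 and 0.053 m and x of knocker_mid in the frame of mat between -0.105 and 0.105 m and y of knocker_mid in the frame of mat between -0.058 and 0.058 m and height (world z) of knocker_mid below 0.035 m and value of joint nut below 0.25 rad); the robot touches nothing.
It fails at once if the gripper's fingers touch a gear case that has not yet been knocked loose from its jaw ((contact force between the fingers and case0 above 1 N and distance of case0_mid from where it was at the start of the episode below 0.02 m) or (contact force between the fingers and case1 above 1 N and distance of case1_mid from where it was at the start of the episode below 0.02 m) or (contact force between the fingers and case2 above 1 N and distance of case2_mid from where it was at the start of the episode below 0.02 m) or (contact force between the fingers and case3 above 1 N and distance of case3_mid from where it was at the start of the episode below 0.02 m)).
It fails at once if a bystander is moved by more than 4 cm (distance of any of ironstand, partscase, motor, glue, dish, driver from where it was at the start of the episode above 0.04 m).
Of case0, case1, case2, case3 only 2 to 3 are there at a start; the rules pass over those that are not, and their reading is None.
At some moment in a run one of knocker may be knocked a few centimetres aside while the robot is not near it.
Once in a run the grip may slacken for a moment while it holds something.
It also fails if it takes over 210 s, if anything falls off the work surface, if the arm or the gripper's body presses on something with over 40 N, if the wrist force passes 120 N, or if a joint passes its speed limit or range.

## Working session

There is one attempt and no reset: what is moved stays moved. The work goes in short steps, Python scripts to look and compute and a tool call to move; the robot and the scene stay as the last step left them, time stands still between calls to the robot, and variables do not carry over. Pictures are saved under pics/ and viewed, at most 14 in all, crops included, and the job is handed in when it is done.

Besides the shell and the picture viewer there is one more tool, called after "Request:" in YAML: its name, and indented under it one key for each argument. send_rows: Moves the arm, as the interface text tells. Its arguments: {"type":"object","properties":{"moves":{"type":"array","items":{"type":"object","properties":{"x":{"type":"number"},"y":{"type":"number"},"z":{"type":"number"},"rx":{"type":"number"},"ry":{"type":"number"},"rz":{"type":"number"},"gripper":{"type":"number"}}}},"squeeze":{"type":"number"}},"required":["moves"]}

```bash
ls; mkdir -p pics; python3 - <<'E'
from station import r
import cv2,numpy as np
s=r.observe();print(s)
for n in("top","side"):
    im=r.get_image(n);cv2.imwrite(f"pics/{n}0.png",im["pixels"][:,:,::-1])
    print(n,im["camera_matrix"].tolist(),np.round(im["world_from_camera"],3).tolist())
E
```

```text
pics
{'time': 0.0, 'q': array([ 1.10263810e+00,  3.13482462e-01,  1.49847428e+00,  4.72793681e-06,
        1.33101310e+00, -2.23405233e-01]), 'qvel': array([ 0.00098251,  0.00045985,  0.00027381, -0.00164281, -0.00218078,
        0.00162971]), 'joint_torque': array([-8.09455832e-04, -4.12276018e+01, -2.59744513e+01, -2.00084651e-04,
        4.12344365e-03, -2.94915060e-05]), 'position': array([127.21164845, 509.31301578, 404.10430768]), 'ee_rot': array([-3.83442388e-01, -3.11762930e+00,  2.03249646e-03]), 'wrist_force': array([0.52597558, 0.43572379, 0.49095069]), 'moment': array([ 0.02570954,  0.04382455, -0.00750245]), 'gripper_force': 0.0, 'finger_gap': 0.9947079570851485}
top [[391.7801455777465, 0.0, 319.2843036125148], [0.0, 391.7801455777465, 201.9863710142567], [0.0, 0.0, 1.0]] [[0.019, 0.995, -0.098, 398.441], [-0.999, 0.017, -0.029, -25.12], [-0.027, 0.099, 0.995, 1310.888], [0.0, 0.0, 0.0, 1.0]]
side [[498.6029837214149, 0.0, 316.3951801213795], [0.0, 498.6029837214149, 197.91969053288724], [0.0, 0.0, 1.0]] [[0.543, 0.481, -0.688, -643.748], [-0.84, 0.312, -0.444, -759.731], [0.001, 0.819, 0.573, 1091.934], [0.0, 0.0, 0.0, 1.0]]
```

View pics/top0.png

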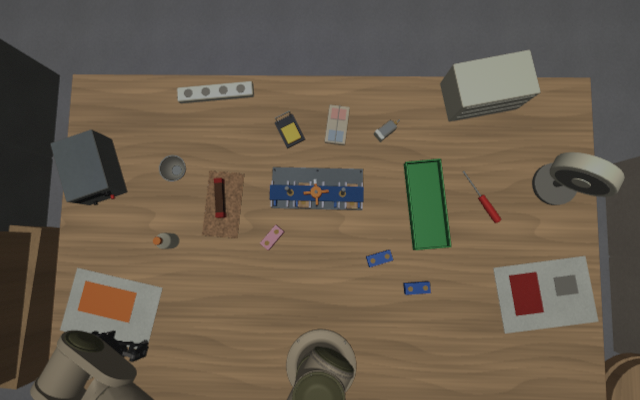

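View pics/side0.png

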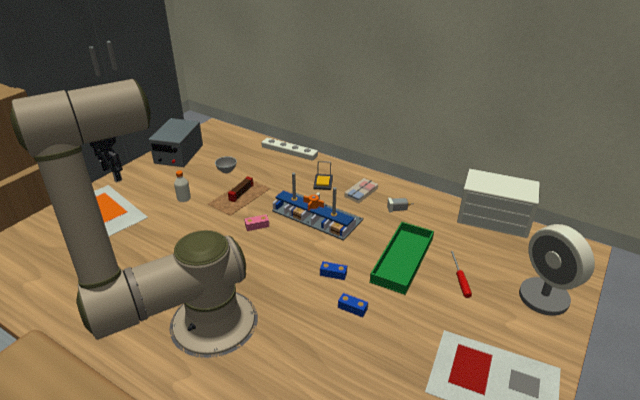

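```bash
cat > h.py <<'E'
from station import r
import cv2,numpy as np
from scipy.spatial.transform import Rotation as R
def world(im):
    K=im["camera_matrix"];d=im["depth"].astype(float);h,w=d.shape
    u,v=np.meshgrid(np.arange(w),np.arange(h))
    p=np.stack([(u-K[0,2])/K[0,0]*d,-(v-K[1,2])/K[1,1]*d,-d],-1)
    T=im["world_from_camera"];P=p@T[:3,:3].T+T[:3,3];P[d==0]=np.nan
    return P
def rect(P,m):
    pts=P[m][:,:2];pts=pts[~np.isnan(pts[:,0])].astype(np.float32)
    return cv2.minAreaRect(pts)
def pose():
    s=r.observe();return np.array(s["position"]),R.from_rotvec(s["ee_rot"]),s
def rel(target,yaw=None):
    """shift in tool axes from current to world TCP target"""
    p,q,s=pose();return np.round(q.inv().apply(np.array(target)-p),1)
E
python3 - <<'E'
from h import *
im=r.get_image("top");P=world(im)
for n in("press","mat","knocker_mid","tray_in","nut","case0_mid","pillar_a","ironstand","partscase","motor","glue","dish"):
    for o in r.cut_out("top",n)[:4]:
        if o["conf"]<.3: continue
        m=o["pixels"];z=P[m][:,2]
        rc=rect(P,m)
        print(n,round(o["conf"],2),np.round(o["centre"]),m.sum(),"rect",np.round(rc[0]),np.round(rc[1]),round(rc[2],1),"z",np.round(np.nanpercentile(z,[5,50,95])))
E
```

```text
press 0.88 [316. 187.] 3511 rect [577.  25.] [309. 139.] 89.2 z [ 7. 19. 91.]
mat 0.97 [226. 207.] 1889 rect [519. 339.] [123. 224.] 86.2 z [-0.  4.  9.]
mat 0.64 [167. 241.] 290 rect [391. 496.] [37. 46.] 74.9 z [ 21.  81. 121.]
knocker_mid 0.72 [220. 199.] 419 rect [534. 350.] [128.  40.] 4.8 z [10. 39. 44.]
tray_in 0.73 [426. 205.] 3403 rect [ 530. -345.] [304. 129.] 6.0 z [ 2.  7. 41.]
nut 0.7 [318. 189.] 169 rect [560.  23.] [57. 48.] 43.8 z [55. 94. 99.]
case0_mid 0.87 [377. 256.] 304 rect [ 346. -185.] [42. 79.] 16.7 z [ 5. 33. 38.]
case0_mid 0.75 [414. 284.] 321 rect [ 256. -306.] [36. 80.] 5.3 z [18. 33. 37.]
case0_mid 0.52 [274. 237.] 290 rect [411. 168.] [43. 79.] 52.1 z [18. 33. 37.]
case0_mid 0.43 [351. 205.] 84 rect [545. -94.] [80. 33.] 0.7 z [11. 43. 47.]
pillar_a 0.73 [317. 190.] 3620 rect [576.  25.] [312. 142.] 89.5 z [ 7. 16. 91.]
ironstand 0.6 [290. 127.] 655 rect [777. 123.] [116.  73.] 27.0 z [ 4. 16. 29.]
ironstand 0.55 [317. 192.] 180 rect [554.  21.] [56. 65.] 48.7 z [68. 93. 99.]
partscase 0.83 [336. 125.] 806 rect [794. -41.] [ 71. 137.] 83.3 z [20. 25. 30.]
motor 0.56 [386. 129.] 268 rect [ 779. -207.] [43. 84.] 39.0 z [14. 40. 45.]
glue 0.78 [169. 242.] 338 rect [393. 517.] [78. 51.] 77.7 z [ 18.  80. 121.]
glue 0.67 [316. 188.] 3718 rect [577.  24.] [322. 143.] 89.2 z [ 7. 16. 91.]
dish 0.9 [173. 167.] 561 rect [630. 502.] [85. 89.] 1.0 z [ 4. 22. 46.]
dish 0.37 [337. 126.] 844 rect [797. -40.] [ 74. 145.] 84.4 z [ 5. 25. 29.]
dish 0.33 [318. 191.] 172 rect [552.  21.] [56. 56.] 51.3 z [78. 93. 98.]
```

```bash
python3 - <<'E'
from h import *
p,q,s=pose();print(np.round(q.as_matrix(),3))
im=r.get_image("wrist");T=im["world_from_camera"]
print(np.round(q.as_matrix().T@T[:3,:3],2),np.round(q.inv().apply(T[:3,3]-p),1),im["camera_matrix"][0])
E
```

```text
[[-0.97   0.242 -0.   ]
 [ 0.242  0.97   0.   ]
 [ 0.    -0.    -1.   ]]
[[ 0.    0.96  0.28]
 [ 1.   -0.    0.  ]
 [ 0.    0.28 -0.96]] [72.5 -1.1 30.6] [353.64720466   0.         322.0012752 ]
```

Request:
send_rows:
  moves:
    - {"x":-60,"y":-41,"z":3,"rz":-2}
    - {"x":-120,"y":-82,"z":6,"rz":-4}
    - {"x":-180,"y":-123,"z":8,"rz":-5}
    - {"x":-240,"y":-164,"z":11,"rz":-7}
    - {"x":-300,"y":-205,"z":14,"rz":-9}
    - {"x":-360,"y":-246,"z":18,"rz":-11}
    - {"x":-420,"y":-287,"z":20,"rz":-13}
    - {"x":-480,"y":-328,"z":22,"rz":-14}

```text
invalid input at $.moves[0]: expected keys x, y, z, rx, ry, rz, gripper
```

```bash
cat >> h.py <<'E'
def plan(x,y,z,yaw):
    """from present pose to TCP (x,y,z), tool-x heading yaw deg: tool shift and turn deg"""
    p,q,s=pose();Y=np.radians(yaw)
    T=R.from_matrix(np.array([[np.cos(Y),np.sin(Y),0],[np.sin(Y),-np.cos(Y),0],[0,0,-1]]))
    print("now",np.round(p,1),"yaw",round(np.degrees(np.arctan2(*q.as_matrix()[1::-1,0])),1),"q",np.round(s["q"],2),"t",round(s["time"],2),"gap",round(s["finger_gap"],3),"F",np.round(s["wrist_force"],1))
    print("shift",np.round(q.inv().apply(np.array([x,y,z])-p),1),"turn",np.round(np.degrees((q.inv()*T).as_rotvec()),1))
E
python3 -c "
from h import *
plan(557,25,380,180)"
```

```text
now [127.3 509.4 404.7] yaw 166.0 q [ 1.1   0.31  1.5  -0.    1.33 -0.22] t 0.8 gap 1.003 F [-0.5 -0.1 -0.9]
shift [-534.3 -365.8   24.7] turn [ -0.   0. -14.]
```

All keys are required.

Request:
send_rows:
  moves:
    - {"x":-50,"y":-34,"z":3,"rx":0,"ry":0,"rz":-2,"gripper":0}
    - {"x":-100,"y":-68,"z":6,"rx":0,"ry":0,"rz":-4,"gripper":0}
    - {"x":-150,"y":-102,"z":8,"rx":0,"ry":0,"rz":-5,"gripper":0}
    - {"x":-200,"y":-136,"z":11,"rx":0,"ry":0,"rz":-7,"gripper":0}
    - {"x":-250,"y":-170,"z":14,"rx":0,"ry":0,"rz":-9,"gripper":0}
    - {"x":-300,"y":-204,"z":18,"rx":0,"ry":0,"rz":-11,"gripper":0}
    - {"x":-350,"y":-239,"z":20,"rx":0,"ry":0,"rz":-13,"gripper":0}
    - {"x":-400,"y":-274,"z":22,"rx":0,"ry":0,"rz":-14,"gripper":0}

```text
time: 1.8
position: [450.0, 144.8, 382.8]
ee_rot: [-0.0, 3.141, 0.0]
wrist_force: [0.3, 0.6, -0.2]
finger_gap: 1.001
gripper_force: 0.0
```

```bash
python3 -c "
from h import *
plan(557,25,380,180)"
```

```text
now [450.  144.8 382.8] yaw -180.0 q [ 0.06  0.22  1.68  0.    1.24 -1.51] t 1.8 gap 1.001 F [ 0.3  0.6 -0.2]
shift [-107.  -119.8    2.9] turn [0. 0. 0.]
```

Request:
send_rows:
  moves:
    - {"x":-36,"y":-40,"z":1,"rx":0,"ry":0,"rz":0,"gripper":0}
    - {"x":-72,"y":-80,"z":2,"rx":0,"ry":0,"rz":0,"gripper":0}
    - {"x":-107,"y":-120,"z":3,"rx":0,"ry":0,"rz":0,"gripper":0}
    - {"x":-107,"y":-120,"z":3,"rx":0,"ry":0,"rz":0,"gripper":0}
    - {"x":-107,"y":-120,"z":3,"rx":0,"ry":0,"rz":0,"gripper":0}
    - {"x":-107,"y":-120,"z":3,"rx":0,"ry":0,"rz":0,"gripper":0}
    - {"x":-107,"y":-120,"z":3,"rx":0,"ry":0,"rz":0,"gripper":0}
    - {"x":-107,"y":-120,"z":3,"rx":0,"ry":0,"rz":0,"gripper":0}

```text
time: 2.8
position: [555.7, 27.0, 379.9]
ee_rot: [-0.0, 3.141, -0.0]
wrist_force: [0.1, -0.6, 0.4]
finger_gap: 1.001
gripper_force: 0.0
```

```bash
python3 - <<'E'
from h import *
im=r.get_image("wrist");P=world(im);np.save("w1.npy",P);cv2.imwrite("pics/w1.png",im["pixels"][:,:,::-1])
for n in("press","mat","knocker_mid","tray_in","nut","case0_mid"):
    for o in r.cut_out("wrist",n)[:4]:
        if o["conf"]<.3: continue
        m=o["pixels"];rc=rect(P,m)
        print(n,round(o["conf"],2),np.round(o["centre"]),m.sum(),"rect",np.round(rc[0],1),np.round(rc[1]),round(rc[2],1),"z",np.round(np.nanpercentile(P[m][:,2],[5,50,95])))
# hub top and pillars by height
for lo,hi in((150,172),(85,100),(50,60),(8,12)):
    m=(P[...,2]>lo)&(P[...,2]<hi)
    k,l,st,c=cv2.connectedComponentsWithStats(m.astype(np.uint8))
    for i in range(1,k):
        if st[i,4]>60:print((lo,hi),st[i],np.round(P[l==i].mean(0),1),np.round(rect(P,l==i),1) if 0 else rect(P,l==i))
E
```

```text
press 0.56 [319. 184.] 43061 rect [575.3  23.1] [340. 146.] 89.8 z [  9.  55. 110.]
mat 0.87 [614. 150.] 11759 rect [520.8 291. ] [234.  83.] 14.0 z [3. 4. 5.]
knocker_mid 0.79 [638. 196.] 455 rect [566.5 336. ] [66.  4.] 4.4 z [ 5. 10. 17.]
tray_in 0.61 [ 16. 233.] 5093 rect [ 601.  -278.6] [ 58. 193.] 75.9 z [ 2. 18. 40.]
nut 0.64 [318. 183.] 3331 rect [556.5  24.9] [71. 69.] 53.5 z [72. 91. 96.]
case0_mid 0.92 [472.  25.] 2865 rect [420.3 160.5] [44. 51.] 50.3 z [11. 32. 34.]
(150, 172) [156 206  32  29 595] [549.1 -58.9 161.7] ((550.2760620117188, -60.18524932861328), (11.606727600097656, 12.278733253479004), 50.02820587158203)
(150, 172) [449 208  31  29 578] [550.1 105.7 161.8] ((551.19921875, 107.09538269042969), (11.904709815979004, 11.462181091308594), 46.28297424316406)
(85, 100) [ 267  138  105  103 3037] [549.8  23.5  92.8] ((551.7444458007812, 24.04656982421875), (62.003807067871094, 60.46051025390625), 51.06023406982422)
(85, 100) [201 182  17  16 116] [547.5 -57.   93.2] ((547.72216796875, -57.55555725097656), (11.400355339050293, 4.7623748779296875), 43.17549896240234
[... 1296 characters left out ...]
8861694335938, 110.16793823242188), (57.45195007324219, 69.8749771118164), 27.114852905273438)
(8, 12) [238 320  63   9 143] [725.1 -34.8   9.9] ((725.636962890625, -33.15278625488281), (69.22562408447266, 3.4961605072021484), 84.38958740234375)
(8, 12) [366 348  17  22  80] [769.8  85.8  11.4] ((769.8882446289062, 86.09831237792969), (32.68239212036133, 7.576653003692627), 29.52834129333496)
(8, 12) [428 350  13  19  77] [768.9 154.4  11.4] ((770.4656982421875, 155.0001678466797), (24.756641387939453, 11.912811279296875), 18.989913940429688)
(8, 12) [402 372  27  17 134] [800.6 135.6  11.5] ((802.3945922851562, 136.40078735351562), (17.661617279052734, 32.16074752807617), 24.90365219116211)
```

View pics/w1.png

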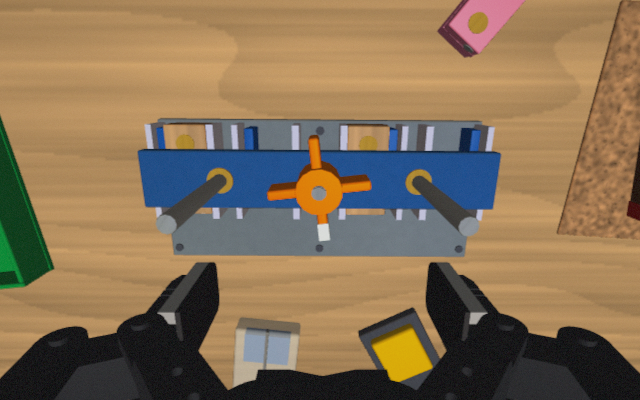

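Request:
send_rows:
  moves:
    - {"x":1,"y":0,"z":10,"rx":0,"ry":0,"rz":10,"gripper":0}
    - {"x":2,"y":-1,"z":20,"rx":0,"ry":0,"rz":20,"gripper":0}
    - {"x":3,"y":-1,"z":30,"rx":0,"ry":0,"rz":30,"gripper":0}
    - {"x":4,"y":-2,"z":40,"rx":0,"ry":0,"rz":40,"gripper":0}
    - {"x":4.7,"y":-3,"z":40,"rx":0,"ry":0,"rz":50,"gripper":0}
    - {"x":4.7,"y":-3.5,"z":40,"rx":0,"ry":0,"rz":60,"gripper":0}
    - {"x":4.7,"y":-3.5,"z":40,"rx":0,"ry":0,"rz":70,"gripper":0}
    - {"x":4.7,"y":-3.5,"z":40,"rx":0,"ry":0,"rz":80,"gripper":0}
  squeeze: 30

```text
time: 4.15
position: [551.2, 23.0, 339.7]
ee_rot: [2.027, 2.4, 0.0]
wrist_force: [-0.4, 0.4, 0.1]
finger_gap: 0.999
gripper_force: 0.0
```

```bash
python3 -c "
from h import *
plan(551,23.5,275,49.2)"
```

```text
now [551.2  23.  339.7] yaw 99.6 q [-0.17  0.43  1.51 -0.    1.2  -0.34] t 4.15 gap 0.999 F [-0.4  0.4  0.1]
shift [ 0.5 -0.1 64.7] turn [ 0.   0.  50.4]
```

Request:
send_rows:
  moves:
    - {"x":0.3,"y":0,"z":10,"rx":0,"ry":0,"rz":10,"gripper":0}
    - {"x":0.3,"y":0,"z":20,"rx":0,"ry":0,"rz":20,"gripper":0}
    - {"x":0.3,"y":0,"z":30,"rx":0,"ry":0,"rz":30,"gripper":0}
    - {"x":0.3,"y":0,"z":40,"rx":0,"ry":0,"rz":40,"gripper":0}
    - {"x":0.3,"y":0,"z":50,"rx":0,"ry":0,"rz":50,"gripper":0}
    - {"x":0.3,"y":0,"z":65,"rx":0,"ry":0,"rz":50,"gripper":0}
    - {"x":0.3,"y":0,"z":65,"rx":0,"ry":0,"rz":50,"gripper":0}
    - {"x":0.3,"y":0,"z":65,"rx":0,"ry":0,"rz":50,"gripper":0}

```text
time: 5.15
position: [551.2, 23.3, 275.0]
ee_rot: [2.846, 1.33, 0.001]
wrist_force: [-0.9, 0.1, 0.8]
finger_gap: 0.999
gripper_force: 0.0
```

```bash
python3 - <<'E'
from h import *
plan(551,23.5,232,49.2)
im=r.get_image("wrist");cv2.imwrite("pics/w2.png",im["pixels"][:,:,::-1])
E
```

```text
now [551.2  23.3 275. ] yaw 50.1 q [-0.17  0.5   1.58  0.    1.06  0.53] t 5.15 gap 0.999 F [-0.9  0.1  0.8]
shift [-0.  -0.3 43. ] turn [ 0.  -0.   0.9]
```

View pics/w2.png

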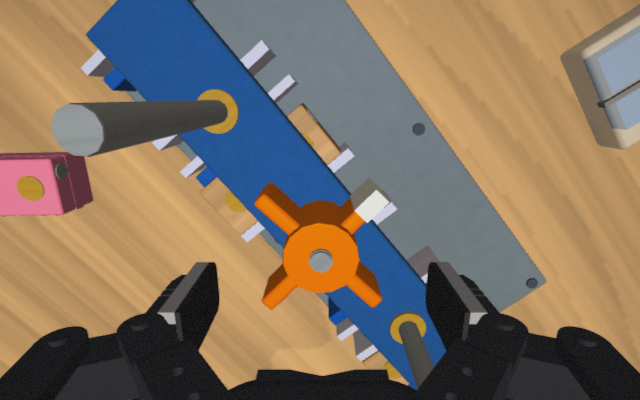

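Request:
send_rows:
  moves:
    - {"x":0,"y":0,"z":22,"rx":0,"ry":0,"rz":0.5,"gripper":0}
    - {"x":0,"y":0,"z":43,"rx":0,"ry":0,"rz":0.5,"gripper":0}
    - {"x":0,"y":0,"z":43,"rx":0,"ry":0,"rz":0.5,"gripper":120}
    - {"x":0,"y":0,"z":43,"rx":0,"ry":0,"rz":0.5,"gripper":255}
    - {"x":0,"y":0,"z":43,"rx":0,"ry":0,"rz":0.5,"gripper":255}
    - {"x":0,"y":0,"z":43,"rx":0,"ry":0,"rz":0.5,"gripper":255}
    - {"x":0,"y":0,"z":43,"rx":0,"ry":0,"rz":0.5,"gripper":255}
    - {"x":0,"y":0,"z":43,"rx":0,"ry":0,"rz":0.5,"gripper":255}

```text
time: 6.2
position: [551.0, 23.7, 233.0]
ee_rot: [-2.853, -1.315, -0.001]
wrist_force: [-4.6, 2.7, 7.8]
finger_gap: 0.41
gripper_force: 29.5
```

Request:
send_rows:
  moves:
    - {"x":0,"y":0,"z":0,"rx":0,"ry":0,"rz":-10,"gripper":255}
    - {"x":0,"y":0,"z":-1,"rx":0,"ry":0,"rz":-20,"gripper":255}
    - {"x":0,"y":0,"z":-1.5,"rx":0,"ry":0,"rz":-30,"gripper":255}
    - {"x":0,"y":0,"z":-2,"rx":0,"ry":0,"rz":-40,"gripper":255}
    - {"x":0,"y":0,"z":-2.5,"rx":0,"ry":0,"rz":-50,"gripper":255}
    - {"x":0,"y":0,"z":-3,"rx":0,"ry":0,"rz":-60,"gripper":255}
    - {"x":0,"y":0,"z":-3.5,"rx":0,"ry":0,"rz":-70,"gripper":255}
    - {"x":0,"y":0,"z":-4,"rx":0,"ry":0,"rz":-80,"gripper":255}

```text
time: 7.2
position: [551.3, 23.7, 237.1]
ee_rot: [1.332, 2.844, 0.002]
wrist_force: [-0.4, 4.3, 4.4]
finger_gap: 0.41
gripper_force: 29.4
```

Request:
send_rows:
  moves:
    - {"x":0,"y":0,"z":-0.5,"rx":0,"ry":0,"rz":-9,"gripper":255}
    - {"x":0,"y":0,"z":-0.5,"rx":0,"ry":0,"rz":-10,"gripper":255}
    - {"x":0,"y":0,"z":-0.5,"rx":0,"ry":0,"rz":-10,"gripper":0}
    - {"x":0,"y":0,"z":-0.5,"rx":0,"ry":0,"rz":-10,"gripper":0}
    - {"x":0,"y":0,"z":-0.5,"rx":0,"ry":0,"rz":-10,"gripper":0}
    - {"x":0,"y":0,"z":-0.5,"rx":0,"ry":0,"rz":-10,"gripper":0}
    - {"x":0,"y":0,"z":-25,"rx":0,"ry":0,"rz":-10,"gripper":0}
    - {"x":0,"y":0,"z":-45,"rx":0,"ry":0,"rz":-4,"gripper":0}

```text
time: 8.2
position: [551.1, 23.3, 281.4]
ee_rot: [1.245, 2.885, -0.0]
wrist_force: [1.2, -1.0, 0.5]
finger_gap: 0.998
gripper_force: 0.0
```

```bash
python3 -c "
from h import *
plan(551,23.5,281,49.6)"
```

```text
now [551.1  23.3 281.4] yaw 133.3 q [-0.17  0.5   1.57 -0.    1.07 -0.93] t 8.2 gap 0.998 F [ 1.2 -1.   0.5]
shift [0.3 0.1 0.4] turn [-0.   0.  83.7]
```

Request:
send_rows:
  moves:
    - {"x":0,"y":0,"z":0,"rx":0,"ry":0,"rz":10.5,"gripper":0}
    - {"x":0,"y":0,"z":0,"rx":0,"ry":0,"rz":21,"gripper":0}
    - {"x":0,"y":0,"z":0,"rx":0,"ry":0,"rz":31.5,"gripper":0}
    - {"x":0,"y":0,"z":0,"rx":0,"ry":0,"rz":42,"gripper":0}
    - {"x":0,"y":0,"z":0,"rx":0,"ry":0,"rz":52.5,"gripper":0}
    - {"x":0,"y":0,"z":0,"rx":0,"ry":0,"rz":63,"gripper":0}
    - {"x":0,"y":0,"z":0,"rx":0,"ry":0,"rz":73.5,"gripper":0}
    - {"x":0,"y":0,"z":0,"rx":0,"ry":0,"rz":84,"gripper":0}

```text
time: 9.2
position: [551.1, 23.3, 280.6]
ee_rot: [-2.857, -1.306, 0.0]
wrist_force: [-0.5, -0.3, -0.6]
finger_gap: 1.002
gripper_force: 0.0
```

Request:
send_rows:
  moves:
    - {"x":0,"y":0,"z":20,"rx":0,"ry":0,"rz":0,"gripper":0}
    - {"x":0,"y":0,"z":44,"rx":0,"ry":0,"rz":0,"gripper":0}
    - {"x":0,"y":0,"z":44,"rx":0,"ry":0,"rz":0,"gripper":120}
    - {"x":0,"y":0,"z":44,"rx":0,"ry":0,"rz":0,"gripper":255}
    - {"x":0,"y":0,"z":44,"rx":0,"ry":0,"rz":0,"gripper":255}
    - {"x":0,"y":0,"z":44,"rx":0,"ry":0,"rz":0,"gripper":255}
    - {"x":0,"y":0,"z":44,"rx":0,"ry":0,"rz":0,"gripper":255}
    - {"x":0,"y":0,"z":44,"rx":0,"ry":0,"rz":0,"gripper":255}

```text
time: 10.2
position: [550.9, 23.7, 238.0]
ee_rot: [-2.853, -1.315, -0.0]
wrist_force: [-5.1, 2.7, 7.3]
finger_gap: 0.416
gripper_force: 29.5
```

Request:
send_rows:
  moves:
    - {"x":0,"y":0,"z":0,"rx":0,"ry":0,"rz":-10,"gripper":255}
    - {"x":0,"y":0,"z":-1,"rx":0,"ry":0,"rz":-20,"gripper":255}
    - {"x":0,"y":0,"z":-1.5,"rx":0,"ry":0,"rz":-30,"gripper":255}
    - {"x":0,"y":0,"z":-2,"rx":0,"ry":0,"rz":-40,"gripper":255}
    - {"x":0,"y":0,"z":-2.5,"rx":0,"ry":0,"rz":-50,"gripper":255}
    - {"x":0,"y":0,"z":-3,"rx":0,"ry":0,"rz":-60,"gripper":255}
    - {"x":0,"y":0,"z":-3.5,"rx":0,"ry":0,"rz":-70,"gripper":255}
    - {"x":0,"y":0,"z":-4,"rx":0,"ry":0,"rz":-80,"gripper":255}

```text
time: 11.2
position: [551.3, 23.7, 242.0]
ee_rot: [1.332, 2.843, 0.002]
wrist_force: [-0.5, 4.0, 4.1]
finger_gap: 0.413
gripper_force: 29.4
```

Request:
send_rows:
  moves:
    - {"x":0,"y":0,"z":-0.5,"rx":0,"ry":0,"rz":-9,"gripper":255}
    - {"x":0,"y":0,"z":-0.5,"rx":0,"ry":0,"rz":-10,"gripper":255}
    - {"x":0,"y":0,"z":-0.5,"rx":0,"ry":0,"rz":-10,"gripper":0}
    - {"x":0,"y":0,"z":-0.5,"rx":0,"ry":0,"rz":-10,"gripper":0}
    - {"x":0,"y":0,"z":-0.5,"rx":0,"ry":0,"rz":-10,"gripper":0}
    - {"x":0,"y":0,"z":-0.5,"rx":0,"ry":0,"rz":-10,"gripper":0}
    - {"x":0,"y":0,"z":-25,"rx":0,"ry":0,"rz":-10,"gripper":0}
    - {"x":0,"y":0,"z":-45,"rx":0,"ry":0,"rz":-4,"gripper":0}

```text
time: 12.2
position: [551.1, 23.3, 286.4]
ee_rot: [1.245, 2.884, -0.0]
wrist_force: [0.5, 0.3, -0.1]
finger_gap: 0.997
gripper_force: 0.0
```

```bash
python3 - <<'E'
from h import *
plan(551,23.5,285,49.6)
im=r.get_image("wrist");cv2.imwrite("pics/w3.png",im["pixels"][:,:,::-1])
E
```

```text
now [551.1  23.3 286.4] yaw 133.3 q [-0.17  0.49  1.57 -0.    1.08 -0.93] t 12.2 gap 0.997 F [ 0.5  0.3 -0.1]
shift [0.3 0.  1.4] turn [ 0.   0.  83.7]
```

View pics/w3.png

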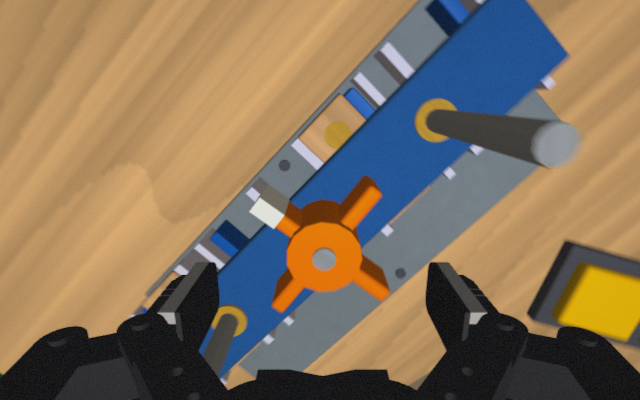

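Request:
send_rows:
  moves:
    - {"x":0,"y":0,"z":0,"rx":0,"ry":0,"rz":10.5,"gripper":0}
    - {"x":0,"y":0,"z":0,"rx":0,"ry":0,"rz":21,"gripper":0}
    - {"x":0,"y":0,"z":0,"rx":0,"ry":0,"rz":31.5,"gripper":0}
    - {"x":0,"y":0,"z":0,"rx":0,"ry":0,"rz":42,"gripper":0}
    - {"x":0,"y":0,"z":0,"rx":0,"ry":0,"rz":52.5,"gripper":0}
    - {"x":0,"y":0,"z":0,"rx":0,"ry":0,"rz":63,"gripper":0}
    - {"x":0,"y":0,"z":0,"rx":0,"ry":0,"rz":73.5,"gripper":0}
    - {"x":0,"y":0,"z":0,"rx":0,"ry":0,"rz":84,"gripper":0}

```text
time: 13.25
position: [551.1, 23.3, 285.1]
ee_rot: [-2.856, -1.308, 0.001]
wrist_force: [0.5, 0.4, 0.5]
finger_gap: 0.998
gripper_force: 0.0
```

Request:
send_rows:
  moves:
    - {"x":0,"y":0,"z":20,"rx":0,"ry":0,"rz":0,"gripper":0}
    - {"x":0,"y":0,"z":44,"rx":0,"ry":0,"rz":0,"gripper":0}
    - {"x":0,"y":0,"z":44,"rx":0,"ry":0,"rz":0,"gripper":120}
    - {"x":0,"y":0,"z":44,"rx":0,"ry":0,"rz":0,"gripper":255}
    - {"x":0,"y":0,"z":44,"rx":0,"ry":0,"rz":0,"gripper":255}
    - {"x":0,"y":0,"z":44,"rx":0,"ry":0,"rz":0,"gripper":255}
    - {"x":0,"y":0,"z":44,"rx":0,"ry":0,"rz":0,"gripper":255}
    - {"x":0,"y":0,"z":44,"rx":0,"ry":0,"rz":0,"gripper":255}

```text
time: 14.25
position: [550.9, 23.7, 242.9]
ee_rot: [-2.853, -1.315, -0.0]
wrist_force: [-5.4, 2.8, 6.8]
finger_gap: 0.41
gripper_force: 29.6
```

Request:
send_rows:
  moves:
    - {"x":0,"y":0,"z":0,"rx":0,"ry":0,"rz":-10,"gripper":255}
    - {"x":0,"y":0,"z":-1,"rx":0,"ry":0,"rz":-20,"gripper":255}
    - {"x":0,"y":0,"z":-1.5,"rx":0,"ry":0,"rz":-30,"gripper":255}
    - {"x":0,"y":0,"z":-2,"rx":0,"ry":0,"rz":-40,"gripper":255}
    - {"x":0,"y":0,"z":-2.5,"rx":0,"ry":0,"rz":-48,"gripper":255}
    - {"x":0,"y":0,"z":-3,"rx":0,"ry":0,"rz":-53,"gripper":255}
    - {"x":0,"y":0,"z":-3,"rx":0,"ry":0,"rz":-56,"gripper":255}
    - {"x":0,"y":0,"z":-3,"rx":0,"ry":0,"rz":-56,"gripper":255}

```text
time: 15.25
position: [551.3, 23.3, 245.6]
ee_rot: [1.903, 2.498, 0.002]
wrist_force: [-1.5, 1.8, 4.4]
finger_gap: 0.413
gripper_force: 30.2
```

```bash
python3 - <<'E'
from h import *
plan(551,23.5,285,49.6);print(r.observe()["moment"])
E
```

```text
now [551.3  23.3 245.6] yaw 105.4 q [-0.17  0.54  1.6   0.    0.99 -0.44] t 15.25 gap 0.413 F [-1.5  1.8  4.4]
shift [  0.2  -0.2 -39.4] turn [ 0.1 -0.  55.8]
[ 0.11751743  0.19772986 -0.40294371]
```

Request:
send_rows:
  moves:
    - {"x":0,"y":0,"z":0,"rx":0,"ry":0,"rz":0,"gripper":0}
    - {"x":0,"y":0,"z":0,"rx":0,"ry":0,"rz":0,"gripper":0}
    - {"x":0,"y":0,"z":0,"rx":0,"ry":0,"rz":0,"gripper":0}
    - {"x":0,"y":0,"z":-30,"rx":0,"ry":0,"rz":0,"gripper":0}
    - {"x":0,"y":0,"z":-70,"rx":0,"ry":0,"rz":0,"gripper":0}
    - {"x":0,"y":0,"z":-110,"rx":0,"ry":0,"rz":-10,"gripper":0}
    - {"x":0,"y":0,"z":-125,"rx":0,"ry":0,"rz":-20,"gripper":0}
    - {"x":0,"y":0,"z":-125,"rx":0,"ry":0,"rz":-30,"gripper":0}

```text
time: 16.25
position: [551.1, 23.3, 371.1]
ee_rot: [1.181, 2.908, 0.001]
wrist_force: [-0.4, 0.1, 0.4]
finger_gap: 1.005
gripper_force: 0.0
```

```bash
python3 - <<'E'
from h import *
plan(530,310,330,180)
E
```

```text
now [551.1  23.3 371.1] yaw 135.8 q [-0.17  0.4   1.47 -0.    1.27 -0.97] t 16.25 gap 1.005 F [-0.4  0.1  0.4]
shift [215.1 190.7  40.9] turn [  0.    0.2 -44.2]
```

Request:
send_rows:
  moves:
    - {"x":27,"y":24,"z":0,"rx":0,"ry":0,"rz":-6,"gripper":0}
    - {"x":54,"y":48,"z":0,"rx":0,"ry":0,"rz":-12,"gripper":0}
    - {"x":81,"y":72,"z":5,"rx":0,"ry":0,"rz":-18,"gripper":0}
    - {"x":108,"y":96,"z":10,"rx":0,"ry":0,"rz":-24,"gripper":0}
    - {"x":135,"y":120,"z":20,"rx":0,"ry":0,"rz":-30,"gripper":0}
    - {"x":162,"y":144,"z":30,"rx":0,"ry":0,"rz":-36,"gripper":0}
    - {"x":189,"y":168,"z":40,"rx":0,"ry":0,"rz":-44,"gripper":0}
    - {"x":215,"y":190,"z":40,"rx":0,"ry":0,"rz":-44,"gripper":0}

```text
time: 17.25
position: [530.8, 310.7, 328.7]
ee_rot: [-0.012, -3.14, 0.001]
wrist_force: [-0.2, -1.2, 0.0]
finger_gap: 0.995
gripper_force: 0.0
```

```bash
cat >> h.py <<'E'
def top_rect(P,m,lo,hi):
    """long-axis centre, size, heading deg of the masked points in height band"""
    m=m&(P[...,2]>lo)&(P[...,2]<hi);k,l,st,c=cv2.connectedComponentsWithStats(m.astype(np.uint8))
    l=l==1+np.argmax(st[1:,4]);q=P[l][:,:2].astype(np.float32);c,sz,a=cv2.minAreaRect(q)
    b=cv2.boxPoints((c,sz,a));e=max((b[1]-b[0],b[2]-b[1]),key=np.linalg.norm)
    return np.round(c,1),np.round(sz,1),round(np.degrees(np.arctan2(e[1],e[0]))%180,1),round(float(np.median(P[l][:,2])),1),l.sum()
E
python3 - <<'E'
from h import *
im=r.get_image("wrist");P=world(im);cv2.imwrite("pics/w4.png",im["pixels"][:,:,::-1])
for n,lo,hi in(("mat",2,7),("knocker_mid",34,46)):
    o=r.cut_out("wrist",n)[0];print(n,o["conf"],top_rect(P,o["pixels"],lo,hi))
o=np.ones(P.shape[:2],bool);print(top_rect(P,o,36,44))
plan(530,310,330,180)
E
```

```text
mat 0.69 (array([514.7, 339.6]), array([119.9, 219.8]), np.float32(176.2), 4.2, np.int64(30684))
knocker_mid 0.58 (array([533.6, 346. ]), array([130.9,  26.6]), np.float32(5.4), 40.2, np.int64(5722))
(array([533.6, 345.9]), array([130.9,  26.6]), np.float32(5.3), 40.2, np.int64(5708))
now [530.7 310.6 329.3] yaw 179.6 q [ 0.34  0.57  1.31 -0.    1.26 -1.22] t 17.4 gap 0.998 F [-0.1 -0.2  0.2]
shift [ 0.7 -0.6 -0.7] turn [-0.  -0.  -0.4]
```

View pics/w4.png

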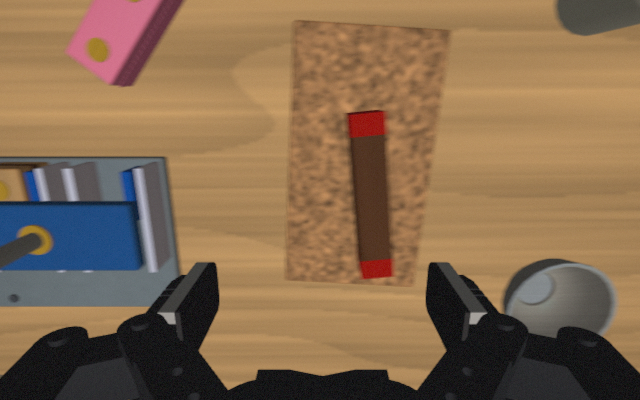

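```bash
python3 -c "
from h import *
plan(483.8,341.4,181,185.3)"
```

```text
now [530.7 310.6 329.3] yaw 179.6 q [ 0.34  0.57  1.31 -0.    1.26 -1.22] t 17.4 gap 0.998 F [-0.1 -0.2  0.2]
shift [ 47.   30.5 148.3] turn [-0.  -0.  -5.7]
```

Request:
send_rows:
  moves:
    - {"x":24,"y":15,"z":25,"rx":0,"ry":0,"rz":-3,"gripper":0}
    - {"x":47,"y":30.5,"z":50,"rx":0,"ry":0,"rz":-5.7,"gripper":0}
    - {"x":47,"y":30.5,"z":90,"rx":0,"ry":0,"rz":-5.7,"gripper":0}
    - {"x":47,"y":30.5,"z":125,"rx":0,"ry":0,"rz":-5.7,"gripper":0}
    - {"x":47,"y":30.5,"z":148,"rx":0,"ry":0,"rz":-5.7,"gripper":0}
    - {"x":47,"y":30.5,"z":148,"rx":0,"ry":0,"rz":-5.7,"gripper":255}
    - {"x":47,"y":30.5,"z":148,"rx":0,"ry":0,"rz":-5.7,"gripper":255}
    - {"x":47,"y":30.5,"z":148,"rx":0,"ry":0,"rz":-5.7,"gripper":255}
  squeeze: 80

```text
time: 18.4
position: [484.7, 340.4, 183.0]
ee_rot: [-0.141, 3.136, 0.001]
wrist_force: [-0.2, -0.4, -0.4]
finger_gap: 0.376
gripper_force: 0.0
```

Request:
send_rows:
  moves:
    - {"x":0,"y":0,"z":0,"rx":0,"ry":0,"rz":0,"gripper":255}
    - {"x":0,"y":0,"z":0,"rx":0,"ry":0,"rz":0,"gripper":255}
    - {"x":0,"y":0,"z":0,"rx":0,"ry":0,"rz":0,"gripper":255}
    - {"x":0,"y":0,"z":-15,"rx":0,"ry":0,"rz":0,"gripper":255}
    - {"x":0,"y":0,"z":-35,"rx":0,"ry":0,"rz":0,"gripper":255}
    - {"x":0,"y":0,"z":-60,"rx":0,"ry":0,"rz":0,"gripper":255}
    - {"x":0,"y":0,"z":-85,"rx":0,"ry":0,"rz":0,"gripper":255}
    - {"x":0,"y":0,"z":-85,"rx":0,"ry":0,"rz":0,"gripper":255}

```text
time: 19.4
position: [484.5, 340.6, 268.9]
ee_rot: [-0.142, 3.135, 0.002]
wrist_force: [-0.2, 0.6, -2.0]
finger_gap: 0.294
gripper_force: 78.4
```

```bash
python3 - <<'E'
from h import *
im=r.get_image("wrist");P=world(im);cv2.imwrite("pics/w5.png",im["pixels"][:,:,::-1])
p,q,s=pose()
o=r.cut_out("wrist","knocker_mid")
for k in o[:2]:
    m=k["pixels"];c=top_rect(P,m,110,160);print(k["conf"],c, np.round(np.nanpercentile(P[m],[2,50,98],axis=0)))
plan(430,139.5,250,179.7)
E
```

```text
0.86 (array([492.1, 339.9]), array([48.1, 27.7]), np.float32(5.7), 125.9, np.int64(8638)) [[468. 327.  94.]
 [482. 340. 126.]
 [513. 353. 127.]]
now [484.1 340.4 266.2] yaw -174.8 q [ 0.42  0.59  1.46 -0.    1.09 -1.25] t 19.5 gap 0.291 F [ 0.5  0.2 -1.5]
shift [  72.  -195.2   16.3] turn [-0.  -0.   5.5]
```

View pics/w5.png

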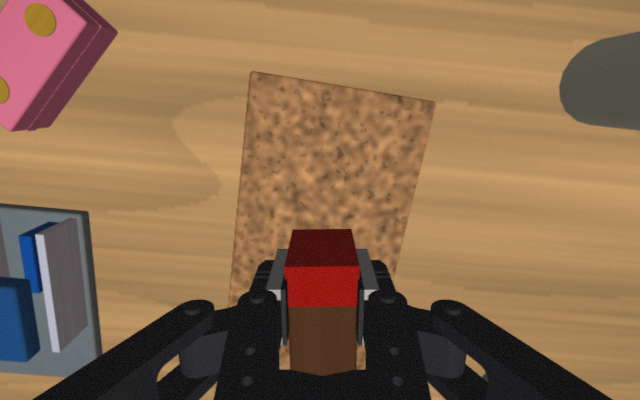

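```bash
python3 - <<'E'
from h import *
plan(367,65.5,266,179.65)
P=np.load("w1.npy")
im=cv2.imread("pics/w1.png")[:,:,::-1].astype(int)
for xa in (512,519):
  m=(abs(P[...,0]-xa)<2.5)&(P[...,2]>36)&(P[...,2]<47)
  y=P[m][:,1];z=P[m][:,2];c=im[m]
  wood=(c[:,0]-c[:,2]>50);blue=(c[:,2]-c[:,0]>50);wh=~wood&~blue
  for nm,k in(("wood",wood),("white",wh),("blue",blue)):
    h,_=np.histogram(y[k],bins=np.arange(-140,190,3));print(xa,nm,[( -140+3*i,int(n)) for i,n in enumerate(h) if n>1])
E
```

```text
now [484.1 340.4 266.2] yaw -174.8 q [ 0.42  0.59  1.46 -0.    1.09 -1.25] t 19.5 gap 0.291 F [ 0.5  0.2 -1.5]
shift [ 141.4 -263.2    0.4] turn [-0.  -0.   5.5]
512 wood [(-110, 17), (-107, 22), (-104, 19), (-101, 22), (-98, 21), (-95, 20), (-92, 20), (-89, 25), (-86, 18), (-83, 21), (-80, 21), (-77, 18), (46, 12), (49, 18), (52, 24), (55, 18), (58, 24), (61, 18), (64, 24), (67, 19), (70, 23), (73, 19), (76, 21), (79, 19), (82, 5)]
512 white [(-128, 10), (-125, 22), (-122, 17), (-113, 3), (-110, 2), (-77, 8), (-74, 20), (-71, 29), (-53, 17), (-50, 24), (-2, 12), (1, 18), (4, 18), (40, 12), (43, 18), (46, 12), (82, 6), (94, 19), (97, 20), (115, 23), (118, 21), (121, 5), (163, 3), (166, 15), (169, 23), (172, 11)]
512 blue [(-119, 11), (-116, 19), (-113, 5), (-44, 4), (-41, 20), (-38, 21), (-35, 6), (82, 6), (85, 19), (88, 22), (154, 11), (157, 19), (160, 20)]
519 wood [(-110, 19), (-107, 20), (-104, 21), (-101, 20), (-98, 19), (-95, 20), (-92, 20), (-89, 19), (-86, 22), (-83, 19), (-80, 21), (-77, 16), (46, 11), (49, 18), (52, 22), (55, 17), (58, 23), (61, 15), (64, 22), (67, 18), (70, 17), (73, 21), (76, 19), (79, 20)]
519 white [(-128, 12), (-125, 19), (-122, 17), (-113, 4), (-110, 2), (-77, 9), (-74, 21), (-71, 24), (-53, 14), (-50, 26), (-2, 7), (1, 22), (4, 14), (40, 11), (43, 18), (46, 12), (82, 6), (91, 4), (94, 24), (97, 18), (115, 25), (118, 21), (121, 2), (166, 15), (169, 21), (172, 11)]
519 blue [(-119, 12), (-116, 21), (-113, 3), (-44, 6), (-41, 22), (-38, 20), (-35, 6), (82, 7), (85, 21), (88, 18), (91, 2), (154, 18), (157, 19), (160, 19)]
```

Request:
send_rows:
  moves:
    - {"x":24,"y":-44,"z":-5,"rx":0,"ry":0,"rz":1,"gripper":255}
    - {"x":48,"y":-88,"z":-5,"rx":0,"ry":0,"rz":2,"gripper":255}
    - {"x":72,"y":-132,"z":-5,"rx":0,"ry":0,"rz":3,"gripper":255}
    - {"x":96,"y":-176,"z":-5,"rx":0,"ry":0,"rz":4,"gripper":255}
    - {"x":120,"y":-220,"z":0,"rx":0,"ry":0,"rz":5.5,"gripper":255}
    - {"x":142,"y":-264,"z":0,"rx":0,"ry":0,"rz":5.5,"gripper":255}
    - {"x":142,"y":-264,"z":40,"rx":0,"ry":0,"rz":5.5,"gripper":255}
    - {"x":142,"y":-264,"z":60,"rx":0,"ry":0,"rz":5.5,"gripper":255}

```text
time: 20.5
position: [365.9, 64.3, 204.9]
ee_rot: [-0.011, -3.139, -0.001]
wrist_force: [0.5, 0.8, -1.5]
finger_gap: 0.291
gripper_force: 78.7
```

```bash
python3 -c "
from h import *
plan(367,65,191,179.65)"
```

```text
now [365.9  64.3 204.9] yaw 179.6 q [-0.14  0.31  2.15 -0.    0.69 -1.71] t 20.5 gap 0.291 F [ 0.5  0.8 -1.5]
shift [-1.1  0.7 13.9] turn [ 0.  -0.2 -0.1]
```

Request:
send_rows:
  moves:
    - {"x":0,"y":0.7,"z":14,"rx":0,"ry":0,"rz":0,"gripper":255}
    - {"x":0,"y":0.7,"z":14,"rx":0,"ry":0,"rz":0,"gripper":255}
    - {"x":-10,"y":0.7,"z":14,"rx":0,"ry":0,"rz":0,"gripper":255}
    - {"x":-20,"y":0.7,"z":14,"rx":0,"ry":0,"rz":0,"gripper":255}
    - {"x":-28,"y":0.7,"z":14,"rx":0,"ry":0,"rz":0,"gripper":255}
    - {"x":-36,"y":0.7,"z":14,"rx":0,"ry":0,"rz":0,"gripper":255}
    - {"x":-44,"y":0.7,"z":14,"rx":0,"ry":0,"rz":0,"gripper":255}
    - {"x":-52,"y":0.7,"z":14,"rx":0,"ry":0,"rz":0,"gripper":255}

```text
time: 21.5
position: [416.9, 65.7, 192.0]
ee_rot: [-0.008, -3.132, -0.002]
wrist_force: [-19.5, 1.7, 8.6]
finger_gap: 0.291
gripper_force: 80.1
```

```bash
python3 -c "
from h import *
plan(467,65,191,179.65)
im=r.get_image('wrist');cv2.imwrite('pics/w6.png',im['pixels'][:,:,::-1])
im=r.get_image('side');c=im['pixels'][140:290,200:440,::-1];cv2.imwrite('pics/s6.png',cv2.resize(c,None,fx=3,fy=3,interpolation=2))"
```

```text
now [416.9  65.7 192. ] yaw 179.7 q [-0.12  0.42  2.02 -0.    0.71 -1.69] t 21.5 gap 0.291 F [-19.5   1.7   8.6]
shift [-50.1  -0.4   0.5] turn [ 0.1 -0.6  0.1]
```

View pics/s6.png

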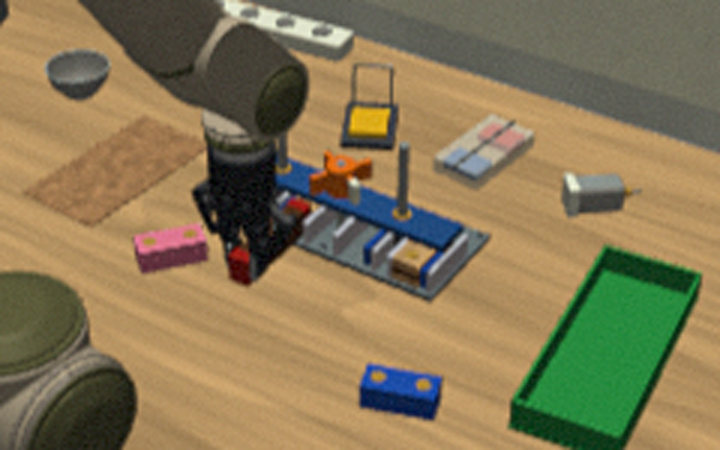

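Request:
send_rows:
  moves:
    - {"x":-7,"y":0,"z":-0.5,"rx":0,"ry":0,"rz":0,"gripper":255}
    - {"x":-14,"y":0,"z":-1,"rx":0,"ry":0,"rz":0,"gripper":255}
    - {"x":-21,"y":0,"z":-1,"rx":0,"ry":0,"rz":0,"gripper":255}
    - {"x":-28,"y":0,"z":-1,"rx":0,"ry":0,"rz":0,"gripper":255}
    - {"x":-35,"y":0,"z":-1,"rx":0,"ry":0,"rz":0,"gripper":255}
    - {"x":-42,"y":0,"z":-1,"rx":0,"ry":0,"rz":0,"gripper":255}
    - {"x":-48,"y":0,"z":-1,"rx":0,"ry":0,"rz":0,"gripper":255}
    - {"x":-50,"y":0,"z":-1,"rx":0,"ry":0,"rz":0,"gripper":255}

```text
time: 22.6
position: [469.1, 64.9, 193.7]
ee_rot: [0.009, 3.142, -0.0]
wrist_force: [-1.5, -0.1, -1.2]
finger_gap: 0.295
gripper_force: 78.6
```

Request:
send_rows:
  moves:
    - {"x":20,"y":0,"z":-0.5,"rx":0,"ry":0,"rz":0,"gripper":255}
    - {"x":40,"y":0,"z":-1,"rx":0,"ry":0,"rz":0,"gripper":255}
    - {"x":60,"y":0,"z":-1,"rx":0,"ry":0,"rz":0,"gripper":255}
    - {"x":80,"y":0,"z":-1,"rx":0,"ry":0,"rz":0,"gripper":255}
    - {"x":100,"y":0,"z":-1,"rx":0,"ry":0,"rz":0,"gripper":255}
    - {"x":100,"y":-20,"z":-1,"rx":0,"ry":0,"rz":0,"gripper":255}
    - {"x":100,"y":-60,"z":-1,"rx":0,"ry":0,"rz":0,"gripper":255}
    - {"x":100,"y":-110,"z":-1,"rx":0,"ry":0,"rz":0,"gripper":255}

```text
time: 23.6
position: [368.2, -45.6, 195.0]
ee_rot: [0.006, 3.14, -0.001]
wrist_force: [0.9, -0.2, 0.0]
finger_gap: 0.294
gripper_force: 78.7
```

```bash
python3 -c "
from h import *
plan(367,-93,191,179.65)
im=r.get_image('wrist');cv2.imwrite('pics/w7.png',im['pixels'][:,:,::-1])
"
```

```text
now [368.2 -45.6 195. ] yaw 179.8 q [-0.44  0.33  2.16  0.    0.65 -2.01] t 23.6 gap 0.294 F [ 0.9 -0.2  0. ]
shift [  1.  -47.5   4. ] turn [-0.   0.1  0.1]
```

View pics/w7.png

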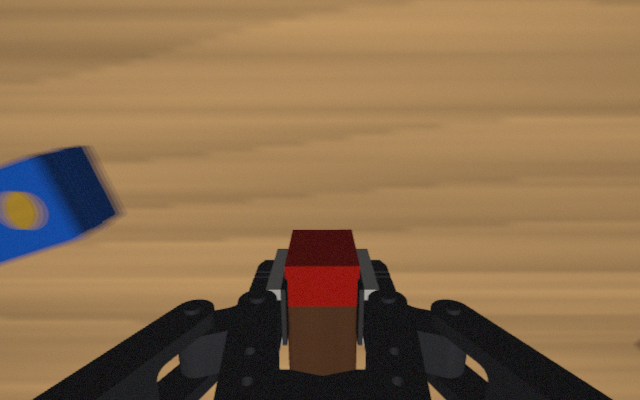

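Request:
send_rows:
  moves:
    - {"x":0,"y":-25,"z":2,"rx":0,"ry":0,"rz":0,"gripper":255}
    - {"x":0,"y":-47.5,"z":2.5,"rx":0,"ry":0,"rz":0,"gripper":255}
    - {"x":0,"y":-47.5,"z":2.5,"rx":0,"ry":0,"rz":0,"gripper":255}
    - {"x":-10,"y":-47.5,"z":2.5,"rx":0,"ry":0,"rz":0,"gripper":255}
    - {"x":-20,"y":-47.5,"z":2.5,"rx":0,"ry":0,"rz":0,"gripper":255}
    - {"x":-28,"y":-47.5,"z":2.5,"rx":0,"ry":0,"rz":0,"gripper":255}
    - {"x":-36,"y":-47.5,"z":2.5,"rx":0,"ry":0,"rz":0,"gripper":255}
    - {"x":-44,"y":-47.5,"z":2.5,"rx":0,"ry":0,"rz":0,"gripper":255}

```text
time: 24.65
position: [410.5, -91.5, 191.6]
ee_rot: [-0.008, -3.133, -0.004]
wrist_force: [-24.9, -4.5, 12.4]
finger_gap: 0.286
gripper_force: 81.0
```

```bash
python3 -c "
from h import *
plan(467,-93,191,179.65)
"
```

```text
now [410.5 -91.5 191.6] yaw 179.7 q [-0.5   0.42  2.02 -0.    0.71 -2.06] t 24.65 gap 0.286 F [-24.9  -4.5  12.4]
shift [-56.5  -1.2   0.1] turn [ 0.1 -0.5  0.1]
```

Request:
send_rows:
  moves:
    - {"x":-8,"y":-0.5,"z":-0.5,"rx":0,"ry":0,"rz":0,"gripper":255}
    - {"x":-16,"y":-0.5,"z":-1,"rx":0,"ry":0,"rz":0,"gripper":255}
    - {"x":-24,"y":-0.5,"z":-1,"rx":0,"ry":0,"rz":0,"gripper":255}
    - {"x":-32,"y":-0.5,"z":-1,"rx":0,"ry":0,"rz":0,"gripper":255}
    - {"x":-40,"y":-0.5,"z":-1,"rx":0,"ry":0,"rz":0,"gripper":255}
    - {"x":-48,"y":-0.5,"z":-1,"rx":0,"ry":0,"rz":0,"gripper":255}
    - {"x":-55,"y":-0.5,"z":-1,"rx":0,"ry":0,"rz":0,"gripper":255}
    - {"x":-57,"y":-0.5,"z":-1,"rx":0,"ry":0,"rz":0,"gripper":255}

```text
time: 25.65
position: [469.2, -93.1, 193.2]
ee_rot: [0.009, 3.141, -0.0]
wrist_force: [-1.7, 0.4, -1.6]
finger_gap: 0.295
gripper_force: 79.0
```

Request:
send_rows:
  moves:
    - {"x":20,"y":0,"z":-0.5,"rx":0,"ry":0,"rz":0,"gripper":255}
    - {"x":40,"y":0,"z":-1,"rx":0,"ry":0,"rz":0,"gripper":255}
    - {"x":60,"y":0,"z":-1,"rx":0,"ry":0,"rz":0,"gripper":255}
    - {"x":80,"y":0,"z":-1,"rx":0,"ry":0,"rz":0,"gripper":255}
    - {"x":100,"y":0,"z":-20,"rx":0,"ry":0,"rz":0,"gripper":255}
    - {"x":100,"y":10,"z":-50,"rx":0,"ry":0,"rz":0,"gripper":255}
    - {"x":100,"y":40,"z":-75,"rx":0,"ry":0,"rz":0,"gripper":255}
    - {"x":100,"y":80,"z":-85,"rx":0,"ry":0,"rz":0,"gripper":255}

```text
time: 26.65
position: [369.5, -12.1, 279.6]
ee_rot: [0.012, 3.139, -0.002]
wrist_force: [0.3, 1.1, -2.4]
finger_gap: 0.293
gripper_force: 79.1
```

```bash
python3 - <<'E'
from h import *
im=r.get_image('top');P=world(im)
for o in r.cut_out("top","case0_mid")[:6]:
    print(o["conf"],np.round(o["centre"]),top_rect(P,o["pixels"],30,60))
c=im['pixels'][140:240,240:460,::-1];cv2.imwrite('pics/t8.png',cv2.resize(c,None,fx=3.5,fy=3.5,interpolation=2))
plan(465,338,266,185.3)
E
```

```text
0.87 [352. 173.] (array([625. , -95.5]), array([35.9, 79.1]), np.float32(179.8), 43.1, np.int64(270))
0.84 [274. 237.] (array([408.7, 165.3]), array([35.8, 79.7]), np.float32(141.3), 33.1, np.int64(244))
0.79 [378. 255.] (array([ 348. , -185.4]), array([36. , 79.7]), np.float32(107.7), 33.3, np.int64(240))
0.58 [413. 286.] (array([ 256. , -306.3]), array([35.9, 79.6]), np.float32(95.3), 33.5, np.int64(248))Traceback (most recent call last):
  File "<stdin>", line 4, in <module>
  File "h.py", line 27, in top_rect
    l=l==1+np.argmax(st[1:,4]);q=P[l][:,:2].astype(np.float32);c,sz,a=cv2.minAreaRect(q)
           ~~~~~~~~~^^^^^^^^^^
    return _wrapfunc(a, 'argmax', axis=axis, out=out, **kwds)
    return bound(*args, **kwds)
ValueError: attempt to get argmax of an empty sequence
```

```bash
python3 - <<'E'
from h import *
plan(466,340,266,180)
im=r.get_image('top');P=world(im)
m=(P[...,0]>585)&(P[...,0]<700)&(P[...,1]>30)&(P[...,1]<100);print(top_rect(P,m,38,48))
E
```

```text
now [369.  -10.4 279.2] yaw 179.8 q [-0.35  0.14  2.09  0.    0.91 -1.92] t 26.75 gap 0.292 F [ 0.2  0.3 -1.4]
shift [-96.1 350.6  13.3] turn [-0.   0.1 -0.2]
(array([625.4,  60.9]), array([81. , 39.5]), np.float32(1.5), 42.9, np.int64(258))
```

Request:
send_rows:
  moves:
    - {"x":0,"y":50,"z":0,"rx":0,"ry":0,"rz":0,"gripper":255}
    - {"x":-5,"y":100,"z":0,"rx":0,"ry":0,"rz":0,"gripper":255}
    - {"x":-20,"y":150,"z":0,"rx":0,"ry":0,"rz":0,"gripper":255}
    - {"x":-40,"y":200,"z":0,"rx":0,"ry":0,"rz":0,"gripper":255}
    - {"x":-60,"y":250,"z":0,"rx":0,"ry":0,"rz":0,"gripper":255}
    - {"x":-80,"y":300,"z":0,"rx":0,"ry":0,"rz":0,"gripper":255}
    - {"x":-96,"y":350,"z":20,"rx":0,"ry":0,"rz":0,"gripper":255}
    - {"x":-96,"y":350,"z":50,"rx":0,"ry":0,"rz":0,"gripper":255}

```text
time: 27.8
position: [468.4, 338.5, 227.1]
ee_rot: [0.006, 3.14, 0.002]
wrist_force: [-0.2, -0.4, -1.5]
finger_gap: 0.295
gripper_force: 79.5
```

```bash
python3 - <<'E'
from h import *
plan(466,340,182.5,180)
E
```

```text
now [468.4 338.5 227.1] yaw 179.8 q [ 0.42  0.62  1.53  0.    0.99 -1.14] t 27.8 gap 0.295 F [-0.2 -0.4 -1.5]
shift [ 2.5  1.4 44.6] turn [ 0.1  0.1 -0.2]
```

Request:
send_rows:
  moves:
    - {"x":0,"y":0,"z":25,"rx":0,"ry":0,"rz":0,"gripper":255}
    - {"x":0,"y":0,"z":38,"rx":0,"ry":0,"rz":0,"gripper":255}
    - {"x":0,"y":0,"z":44,"rx":0,"ry":0,"rz":0,"gripper":255}
    - {"x":0,"y":0,"z":44,"rx":0,"ry":0,"rz":0,"gripper":255}
    - {"x":0,"y":0,"z":44,"rx":0,"ry":0,"rz":0,"gripper":0}
    - {"x":0,"y":0,"z":44,"rx":0,"ry":0,"rz":0,"gripper":0}
    - {"x":0,"y":0,"z":44,"rx":0,"ry":0,"rz":0,"gripper":0}
    - {"x":0,"y":0,"z":44,"rx":0,"ry":0,"rz":0,"gripper":0}

```text
time: 28.8
position: [467.3, 336.9, 184.3]
ee_rot: [0.009, 3.141, 0.0]
wrist_force: [-0.4, -0.4, -0.3]
finger_gap: 1.002
gripper_force: 0.0
```

Request:
send_rows:
  moves:
    - {"x":0,"y":0,"z":-15,"rx":0,"ry":0,"rz":0,"gripper":0}
    - {"x":0,"y":0,"z":-40,"rx":0,"ry":0,"rz":0,"gripper":0}
    - {"x":0,"y":0,"z":-80,"rx":0,"ry":0,"rz":0,"gripper":0}
    - {"x":0,"y":0,"z":-120,"rx":0,"ry":0,"rz":0,"gripper":0}
    - {"x":-10,"y":-20,"z":-160,"rx":0,"ry":0,"rz":10,"gripper":0}
    - {"x":-30,"y":-50,"z":-190,"rx":0,"ry":0,"rz":20,"gripper":0}
    - {"x":-60,"y":-80,"z":-190,"rx":0,"ry":0,"rz":30,"gripper":0}
    - {"x":-90,"y":-110,"z":-190,"rx":0,"ry":0,"rz":40,"gripper":0}

```text
time: 29.8
position: [557.1, 225.4, 375.9]
ee_rot: [1.09, 2.945, 0.002]
wrist_force: [-0.2, -0.2, -0.2]
finger_gap: 0.998
gripper_force: 0.0
```

```bash
python3 - <<'E'
from h import *
plan(640,40,370,0)
im=r.get_image('top');P=world(im);
for n,lo,hi in(("knocker_mid",34,46),("mat",1,8)):
    for o in r.cut_out("top",n)[:1]: print(n,o["conf"],top_rect(P,o["pixels"],lo,hi))
E
```

```text
now [557.1 225.4 375.9] yaw 139.4 q [ 0.19  0.5   1.3   0.    1.34 -0.67] t 29.8 gap 0.998 F [-0.2 -0.2 -0.2]
shift [-183.6  -86.7    6. ] turn [ 1.000e-01 -1.000e-01  1.394e+02]
mat 0.48 (array([559.8, 343. ]), array([37.1, 94.4]), np.float32(100.1), 4.5, np.int64(133))
```

Request:
send_rows:
  moves:
    - {"x":-22,"y":-10,"z":0,"rx":0,"ry":0,"rz":10,"gripper":0}
    - {"x":-44,"y":-20,"z":0,"rx":0,"ry":0,"rz":20,"gripper":0}
    - {"x":-66,"y":-31,"z":0,"rx":0,"ry":0,"rz":30,"gripper":0}
    - {"x":-88,"y":-42,"z":0,"rx":0,"ry":0,"rz":40,"gripper":0}
    - {"x":-110,"y":-52,"z":0,"rx":0,"ry":0,"rz":50,"gripper":0}
    - {"x":-132,"y":-62,"z":0,"rx":0,"ry":0,"rz":60,"gripper":0}
    - {"x":-154,"y":-73,"z":0,"rx":0,"ry":0,"rz":70,"gripper":0}
    - {"x":-170,"y":-86,"z":0,"rx":0,"ry":0,"rz":80,"gripper":0}

```text
time: 30.95
position: [630.4, 51.2, 374.9]
ee_rot: [2.727, 1.559, 0.001]
wrist_force: [-0.1, -0.2, -0.0]
finger_gap: 1.005
gripper_force: 0.0
```

Request:
send_rows:
  moves:
    - {"x":0,"y":0,"z":0,"rx":0,"ry":0,"rz":10,"gripper":0}
    - {"x":0,"y":0,"z":0,"rx":0,"ry":0,"rz":20,"gripper":0}
    - {"x":0,"y":0,"z":0,"rx":0,"ry":0,"rz":30,"gripper":0}
    - {"x":0,"y":0,"z":0,"rx":0,"ry":0,"rz":40,"gripper":0}
    - {"x":0,"y":0,"z":0,"rx":0,"ry":0,"rz":50,"gripper":0}
    - {"x":0,"y":0,"z":0,"rx":0,"ry":0,"rz":60,"gripper":0}
    - {"x":0,"y":0,"z":0,"rx":0,"ry":0,"rz":60,"gripper":0}
    - {"x":0,"y":0,"z":0,"rx":0,"ry":0,"rz":60,"gripper":0}

```text
time: 31.95
position: [630.4, 51.4, 374.6]
ee_rot: [-3.142, 0.002, -0.0]
wrist_force: [0.8, -0.7, 0.3]
finger_gap: 1.0
gripper_force: 0.0
```

```bash
python3 - <<'E'
from h import *
im=r.get_image('wrist');P=world(im);cv2.imwrite('pics/w9.png',im['pixels'][:,:,::-1])
for y in(65,-93):
    m=(P[...,0]>584)&(P[...,0]<700)&(abs(P[...,1]-y)<40);print(top_rect(P,m,38.5,48))
im=r.get_image('top');P=world(im)
for o in r.cut_out("top","tray_in")[:1]:
    m=o["pixels"];print(o["conf"],rect(P,m),"floor",top_rect(P,m,1,9))
o=r.cut_out("top","knocker_mid")[:1]
for k in o: print(k["conf"],top_rect(P,k["pixels"],30,46))
plan(640,62,300,0)
E
```

```text
(array([623.7,  61.7]), array([79.6, 41.2]), np.float32(0.3), 42.4, np.int64(3612))
(array([624. , -91.5]), array([44.1, 80.1]), np.float32(179.6), 42.4, np.int64(3720))
0.75 ((527.18603515625, -345.6068115234375), (289.978515625, 129.8068389892578), 6.107967376708984) floor (array([ 527.5, -344.4]), array([280.6, 101.5]), np.float32(5.7), 5.9, np.int64(2095))
0.71 (array([494.7, 336.2]), array([ 27. , 128.1]), np.float32(179.5), 39.8, np.int64(320))
now [630.5  50.9 374.3] yaw -0.2 q [-0.1   0.58  1.19 -0.    1.38  1.47] t 32.15 gap 0.998 F [0.2 0.4 1.2]
shift [  9.4 -11.1  74.3] turn [ 0.   0.  -0.2]
```

View pics/w9.png

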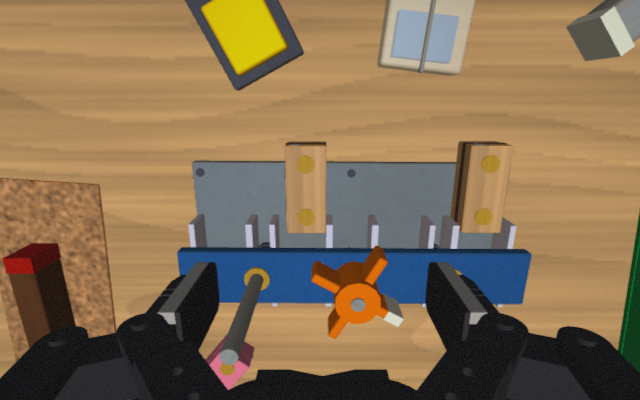

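Request:
send_rows:
  moves:
    - {"x":5.5,"y":-12.6,"z":50,"rx":0,"ry":0,"rz":-0.2,"gripper":0}
    - {"x":5.5,"y":-12.6,"z":100,"rx":0,"ry":0,"rz":-0.2,"gripper":0}
    - {"x":5.5,"y":-12.6,"z":140,"rx":0,"ry":0,"rz":-0.2,"gripper":0}
    - {"x":5.5,"y":-12.6,"z":170,"rx":0,"ry":0,"rz":-0.2,"gripper":0}
    - {"x":5.5,"y":-12.6,"z":188,"rx":0,"ry":0,"rz":-0.2,"gripper":0}
    - {"x":5.5,"y":-12.6,"z":188,"rx":0,"ry":0,"rz":-0.2,"gripper":255}
    - {"x":5.5,"y":-12.6,"z":188,"rx":0,"ry":0,"rz":-0.2,"gripper":255}
    - {"x":5.5,"y":-12.6,"z":188,"rx":0,"ry":0,"rz":-0.2,"gripper":255}
  squeeze: 40

```text
time: 33.15
position: [636.6, 63.6, 187.9]
ee_rot: [-3.141, 0.004, -0.004]
wrist_force: [-0.7, 3.8, 4.6]
finger_gap: 0.419
gripper_force: 38.9
```

Request:
send_rows:
  moves:
    - {"x":0,"y":0,"z":0,"rx":0,"ry":0,"rz":0,"gripper":255}
    - {"x":0,"y":0,"z":0,"rx":0,"ry":0,"rz":0,"gripper":255}
    - {"x":0,"y":0,"z":0,"rx":0,"ry":0,"rz":0,"gripper":255}
    - {"x":15,"y":0,"z":-1,"rx":0,"ry":0,"rz":0,"gripper":255}
    - {"x":30,"y":0,"z":-5,"rx":0,"ry":0,"rz":0,"gripper":255}
    - {"x":30,"y":0,"z":-30,"rx":0,"ry":0,"rz":0,"gripper":255}
    - {"x":30,"y":0,"z":-55,"rx":0,"ry":0,"rz":0,"gripper":255}
    - {"x":30,"y":0,"z":-80,"rx":0,"ry":0,"rz":0,"gripper":255}

```text
time: 34.15
position: [666.1, 63.2, 267.3]
ee_rot: [3.141, -0.003, 0.0]
wrist_force: [-0.2, 0.1, -1.3]
finger_gap: 0.417
gripper_force: 39.4
```

```bash
python3 - <<'E'
from h import *
plan(577,-340,270,6)
E
```

```text
now [666.1  63.2 267.3] yaw -0.1 q [-0.08  0.75  1.17 -0.    1.22  1.49] t 34.15 gap 0.417 F [-0.2  0.1 -1.3]
shift [-88.3 403.4  -2.6] turn [ 0.  -0.  -6.1]
```

Request:
send_rows:
  moves:
    - {"x":-8,"y":50,"z":0,"rx":0,"ry":0,"rz":-1,"gripper":255}
    - {"x":-16,"y":100,"z":0,"rx":0,"ry":0,"rz":-2,"gripper":255}
    - {"x":-24,"y":150,"z":0,"rx":0,"ry":0,"rz":-3,"gripper":255}
    - {"x":-32,"y":200,"z":0,"rx":0,"ry":0,"rz":-4,"gripper":255}
    - {"x":-40,"y":250,"z":0,"rx":0,"ry":0,"rz":-5,"gripper":255}
    - {"x":-48,"y":300,"z":0,"rx":0,"ry":0,"rz":-6,"gripper":255}
    - {"x":-56,"y":350,"z":0,"rx":0,"ry":0,"rz":-6,"gripper":255}
    - {"x":-62,"y":400,"z":0,"rx":0,"ry":0,"rz":-6,"gripper":255}

```text
time: 35.15
position: [602.7, -338.2, 266.7]
ee_rot: [3.137, 0.161, 0.0]
wrist_force: [0.4, -0.4, -0.3]
finger_gap: 0.416
gripper_force: 39.5
```

```bash
python3 - <<'E'
from h import *
plan(604,-337,184.5,6)
im=r.get_image('wrist');P=world(im);m=np.ones(P.shape[:2],bool)
print("tray floor",top_rect(P,m,3.5,7));
E
```

```text
now [ 602.7 -338.2  266.7] yaw 5.9 q [-0.68  0.8   1.08 -0.    1.26  0.79] t 35.15 gap 0.416 F [ 0.4 -0.4 -0.3]
shift [ 1.4 -1.1 82.2] turn [ 0.  -0.  -0.1]
tray floor (array([ 603.7, -331. ]), array([115.2, 107.4]), np.float32(6.1), 5.3, np.int64(17331))
```

Request:
send_rows:
  moves:
    - {"x":1,"y":-1,"z":35,"rx":0,"ry":0,"rz":0,"gripper":255}
    - {"x":1,"y":-1,"z":60,"rx":0,"ry":0,"rz":0,"gripper":255}
    - {"x":1,"y":-1,"z":75,"rx":0,"ry":0,"rz":0,"gripper":255}
    - {"x":1,"y":-1,"z":81.5,"rx":0,"ry":0,"rz":0,"gripper":255}
    - {"x":1,"y":-1,"z":81.5,"rx":0,"ry":0,"rz":0,"gripper":255}
    - {"x":1,"y":-1,"z":81.5,"rx":0,"ry":0,"rz":0,"gripper":110}
    - {"x":1,"y":-1,"z":81.5,"rx":0,"ry":0,"rz":0,"gripper":110}
    - {"x":1,"y":-1,"z":81.5,"rx":0,"ry":0,"rz":0,"gripper":110}

```text
time: 36.2
position: [604.3, -335.5, 185.2]
ee_rot: [3.137, 0.161, 0.001]
wrist_force: [-0.2, -0.0, 0.0]
finger_gap: 0.573
gripper_force: 0.0
```

Request:
send_rows:
  moves:
    - {"x":0,"y":0,"z":-15,"rx":0,"ry":0,"rz":0,"gripper":110}
    - {"x":0,"y":0,"z":-40,"rx":0,"ry":0,"rz":0,"gripper":110}
    - {"x":0,"y":0,"z":-75,"rx":0,"ry":0,"rz":0,"gripper":60}
    - {"x":8,"y":-20,"z":-110,"rx":0,"ry":0,"rz":2,"gripper":0}
    - {"x":16,"y":-60,"z":-150,"rx":0,"ry":0,"rz":4,"gripper":0}
    - {"x":24,"y":-110,"z":-150,"rx":0,"ry":0,"rz":6,"gripper":0}
    - {"x":32,"y":-160,"z":-150,"rx":0,"ry":0,"rz":6,"gripper":0}
    - {"x":40,"y":-210,"z":-150,"rx":0,"ry":0,"rz":6,"gripper":0}

```text
time: 37.2
position: [622.3, -120.8, 336.2]
ee_rot: [3.141, -0.004, 0.002]
wrist_force: [0.1, -0.5, -0.4]
finger_gap: 1.0
gripper_force: 0.0
```

```bash
python3 - <<'E'
from h import *
plan(636.5,-93.5,300,0)
im=r.get_image('wrist');P=world(im);m=(P[...,0]>594)&(P[...,0]<680)&(abs(P[...,1]+93)<40)
print("case0",top_rect(P,m,38.5,48));
im=r.get_image('top');P=world(im);m=(abs(P[...,0]-592)<60)&(abs(P[...,1]+340)<35)
print("case2",top_rect(P,m,28,46))
E
```

```text
now [ 622.3 -120.8  336.2] yaw -0.1 q [-0.38  0.61  1.23  0.    1.3   1.2 ] t 37.2 gap 1.0 F [ 0.1 -0.5 -0.4]
shift [ 14.1 -27.4  36.2] turn [ 0.  -0.1 -0.1]
case0 (array([628.9, -95.1]), array([36. , 69.8]), np.float32(179.9), 42.4, np.int64(4112))
case2 (array([ 593. , -338.2]), array([79.9, 37.8]), np.float32(3.3), 37.9, np.int64(292))
```

Request:
send_rows:
  moves:
    - {"x":7,"y":-13,"z":20,"rx":0,"ry":0,"rz":0,"gripper":0}
    - {"x":14,"y":-25.8,"z":50,"rx":0,"ry":0,"rz":0,"gripper":0}
    - {"x":14,"y":-25.8,"z":90,"rx":0,"ry":0,"rz":0,"gripper":0}
    - {"x":14,"y":-25.8,"z":130,"rx":0,"ry":0,"rz":0,"gripper":0}
    - {"x":14,"y":-25.8,"z":149,"rx":0,"ry":0,"rz":0,"gripper":0}
    - {"x":14,"y":-25.8,"z":149,"rx":0,"ry":0,"rz":0,"gripper":255}
    - {"x":14,"y":-25.8,"z":149,"rx":0,"ry":0,"rz":0,"gripper":255}
    - {"x":14,"y":-25.8,"z":149,"rx":0,"ry":0,"rz":0,"gripper":255}

```text
time: 38.3
position: [637.0, -96.8, 187.6]
ee_rot: [3.141, -0.004, 0.005]
wrist_force: [-0.0, 0.1, -0.2]
finger_gap: 0.418
gripper_force: 39.4
```

Request:
send_rows:
  moves:
    - {"x":0,"y":0,"z":0,"rx":0,"ry":0,"rz":0,"gripper":255}
    - {"x":0,"y":0,"z":0,"rx":0,"ry":0,"rz":0,"gripper":255}
    - {"x":0,"y":0,"z":0,"rx":0,"ry":0,"rz":0,"gripper":255}
    - {"x":15,"y":0,"z":-1,"rx":0,"ry":0,"rz":0,"gripper":255}
    - {"x":30,"y":0,"z":-5,"rx":0,"ry":0,"rz":0,"gripper":255}
    - {"x":30,"y":0,"z":-30,"rx":0,"ry":0,"rz":0,"gripper":255}
    - {"x":30,"y":0,"z":-55,"rx":0,"ry":0,"rz":0,"gripper":255}
    - {"x":30,"y":0,"z":-80,"rx":0,"ry":0,"rz":0,"gripper":255}

```text
time: 39.3
position: [666.5, -96.7, 266.8]
ee_rot: [3.141, -0.003, 0.0]
wrist_force: [0.2, 0.2, -0.9]
finger_gap: 0.414
gripper_force: 39.7
```

```bash
python3 - <<'E'
from h import *
plan(475,-349,267,6)
E
```

```text
now [666.5 -96.7 266.8] yaw -0.1 q [-0.32  0.76  1.16 -0.    1.23  1.26] t 39.3 gap 0.414 F [ 0.2  0.2 -0.9]
shift [-1.909e+02  2.527e+02 -2.000e-01] turn [ 0.  -0.  -6.1]
```

Request:
send_rows:
  moves:
    - {"x":-28,"y":38,"z":0,"rx":0,"ry":0,"rz":-1,"gripper":255}
    - {"x":-56,"y":76,"z":0,"rx":0,"ry":0,"rz":-2,"gripper":255}
    - {"x":-84,"y":114,"z":0,"rx":0,"ry":0,"rz":-3,"gripper":255}
    - {"x":-112,"y":152,"z":0,"rx":0,"ry":0,"rz":-4,"gripper":255}
    - {"x":-140,"y":190,"z":0,"rx":0,"ry":0,"rz":-5,"gripper":255}
    - {"x":-168,"y":225,"z":0,"rx":0,"ry":0,"rz":-6,"gripper":255}
    - {"x":-191,"y":253,"z":0,"rx":0,"ry":0,"rz":-6,"gripper":255}
    - {"x":-191,"y":253,"z":0,"rx":0,"ry":0,"rz":-6,"gripper":255}

```text
time: 40.3
position: [473.6, -351.1, 266.1]
ee_rot: [3.137, 0.156, 0.0]
wrist_force: [-0.2, 0.7, -1.2]
finger_gap: 0.416
gripper_force: 39.8
```

Request:
send_rows:
  moves:
    - {"x":0,"y":0,"z":35,"rx":0,"ry":0,"rz":0,"gripper":255}
    - {"x":0,"y":0,"z":60,"rx":0,"ry":0,"rz":0,"gripper":255}
    - {"x":0,"y":0,"z":75,"rx":0,"ry":0,"rz":0,"gripper":255}
    - {"x":0,"y":0,"z":82,"rx":0,"ry":0,"rz":0,"gripper":255}
    - {"x":0,"y":0,"z":82,"rx":0,"ry":0,"rz":0,"gripper":255}
    - {"x":0,"y":0,"z":82,"rx":0,"ry":0,"rz":0,"gripper":110}
    - {"x":0,"y":0,"z":82,"rx":0,"ry":0,"rz":0,"gripper":110}
    - {"x":0,"y":0,"z":82,"rx":0,"ry":0,"rz":0,"gripper":110}

```text
time: 41.3
position: [475.1, -349.4, 184.1]
ee_rot: [3.137, 0.161, 0.001]
wrist_force: [-0.1, 0.1, -0.1]
finger_gap: 0.57
gripper_force: 0.0
```

Request:
send_rows:
  moves:
    - {"x":0,"y":0,"z":-15,"rx":0,"ry":0,"rz":0,"gripper":110}
    - {"x":0,"y":0,"z":-40,"rx":0,"ry":0,"rz":0,"gripper":110}
    - {"x":0,"y":0,"z":-80,"rx":0,"ry":0,"rz":0,"gripper":60}
    - {"x":0,"y":0,"z":-130,"rx":0,"ry":0,"rz":-8,"gripper":0}
    - {"x":5,"y":-20,"z":-170,"rx":0,"ry":0,"rz":-18,"gripper":0}
    - {"x":10,"y":-70,"z":-185,"rx":0,"ry":0,"rz":-28,"gripper":0}
    - {"x":15,"y":-120,"z":-185,"rx":0,"ry":0,"rz":-38,"gripper":0}
    - {"x":20,"y":-170,"z":-185,"rx":0,"ry":0,"rz":-48,"gripper":0}

```text
time: 42.3
position: [477.0, -176.6, 370.1]
ee_rot: [2.795, 1.43, 0.002]
wrist_force: [-0.0, 0.7, -0.8]
finger_gap: 1.002
gripper_force: 0.0
```

```bash
python3 - <<'E'
from h import *
plan(551,23.5,370,137)
im=r.get_image('top');P=world(im)
for c in((592,-338),(463,-351)):
    m=(abs(P[...,0]-c[0])<60)&(abs(P[...,1]-c[1])<35);print("case",top_rect(P,m,28,46))
E
```

```text
now [ 477.  -176.6  370.1] yaw 54.2 q [-0.59  0.31  1.6   0.    1.23  0.04] t 42.3 gap 1.002 F [-0.   0.7 -0.8]
shift [205.5 -57.1   0. ] turn [  0.1   0.1 -82.8]
case (array([ 592.4, -337.6]), array([79.5, 38. ]), np.float32(2.6), 38.2, np.int64(294))
case (array([ 463.5, -351.1]), array([79.7, 36.6]), np.float32(3.6), 38.5, np.int64(191))
```

Request:
send_rows:
  moves:
    - {"x":26,"y":-7,"z":0,"rx":0,"ry":0,"rz":-7,"gripper":0}
    - {"x":52,"y":-14,"z":0,"rx":0,"ry":0,"rz":-14,"gripper":0}
    - {"x":78,"y":-21,"z":0,"rx":0,"ry":0,"rz":-21,"gripper":0}
    - {"x":104,"y":-28,"z":0,"rx":0,"ry":0,"rz":-28,"gripper":0}
    - {"x":130,"y":-36,"z":0,"rx":0,"ry":0,"rz":-35,"gripper":0}
    - {"x":156,"y":-43,"z":0,"rx":0,"ry":0,"rz":-43,"gripper":0}
    - {"x":182,"y":-50,"z":0,"rx":0,"ry":0,"rz":-51,"gripper":0}
    - {"x":205.5,"y":-57,"z":0,"rx":0,"ry":0,"rz":-51,"gripper":0}
  squeeze: 30

```text
time: 43.35
position: [552.7, 22.3, 369.8]
ee_rot: [1.913, 2.491, 0.001]
wrist_force: [-0.7, 0.2, 0.7]
finger_gap: 1.001
gripper_force: 0.0
```

```bash
python3 - <<'E'
from h import *
plan(551,23.5,246,105.2)
E
```

```text
now [552.7  22.3 369.8] yaw 105.0 q [-0.17  0.4   1.46  0.    1.27 -0.43] t 43.35 gap 1.001 F [-0.7  0.2  0.7]
shift [  1.6  -1.5 123.8] turn [ 0.1  0.  -0.2]
```

Request:
send_rows:
  moves:
    - {"x":0.5,"y":-0.5,"z":40,"rx":0,"ry":0,"rz":0,"gripper":0}
    - {"x":0.5,"y":-0.5,"z":80,"rx":0,"ry":0,"rz":0,"gripper":0}
    - {"x":0.5,"y":-0.5,"z":105,"rx":0,"ry":0,"rz":0,"gripper":0}
    - {"x":0.5,"y":-0.5,"z":124,"rx":0,"ry":0,"rz":0,"gripper":0}
    - {"x":0.5,"y":-0.5,"z":124,"rx":0,"ry":0,"rz":0,"gripper":120}
    - {"x":0.5,"y":-0.5,"z":124,"rx":0,"ry":0,"rz":0,"gripper":255}
    - {"x":0.5,"y":-0.5,"z":124,"rx":0,"ry":0,"rz":0,"gripper":255}
    - {"x":0.5,"y":-0.5,"z":124,"rx":0,"ry":0,"rz":0,"gripper":255}

```text
time: 44.35
position: [551.8, 22.1, 246.1]
ee_rot: [-1.915, -2.49, -0.001]
wrist_force: [-5.0, 3.0, 7.4]
finger_gap: 0.416
gripper_force: 31.3
```

Request:
send_rows:
  moves:
    - {"x":0,"y":0,"z":0,"rx":0,"ry":0,"rz":0,"gripper":255}
    - {"x":0,"y":0,"z":0,"rx":0,"ry":0,"rz":10,"gripper":255}
    - {"x":0,"y":0,"z":1,"rx":0,"ry":0,"rz":20,"gripper":255}
    - {"x":0,"y":0,"z":1.5,"rx":0,"ry":0,"rz":30,"gripper":255}
    - {"x":0,"y":0,"z":2,"rx":0,"ry":0,"rz":40,"gripper":255}
    - {"x":0,"y":0,"z":2.5,"rx":0,"ry":0,"rz":50,"gripper":255}
    - {"x":0,"y":0,"z":3,"rx":0,"ry":0,"rz":60,"gripper":255}
    - {"x":0,"y":0,"z":3,"rx":0,"ry":0,"rz":60,"gripper":255}

```text
time: 45.35
position: [550.8, 22.6, 243.0]
ee_rot: [-2.902, -1.196, 0.006]
wrist_force: [-15.2, 4.7, 14.9]
finger_gap: 0.416
gripper_force: 30.9
```

Request:
send_rows:
  moves:
    - {"x":0,"y":0,"z":0,"rx":0,"ry":0,"rz":0,"gripper":0}
    - {"x":0,"y":0,"z":0,"rx":0,"ry":0,"rz":0,"gripper":0}
    - {"x":0,"y":0,"z":0,"rx":0,"ry":0,"rz":0,"gripper":0}
    - {"x":0,"y":0,"z":0,"rx":0,"ry":0,"rz":0,"gripper":0}
    - {"x":0,"y":0,"z":-25,"rx":0,"ry":0,"rz":0,"gripper":0}
    - {"x":0,"y":0,"z":-45,"rx":0,"ry":0,"rz":-6,"gripper":0}
    - {"x":0,"y":0,"z":-45,"rx":0,"ry":0,"rz":-16,"gripper":0}
    - {"x":0,"y":0,"z":-45,"rx":0,"ry":0,"rz":-26,"gripper":0}

```text
time: 46.35
position: [552.0, 21.7, 286.9]
ee_rot: [2.554, 1.829, 0.0]
wrist_force: [0.0, -0.3, -0.7]
finger_gap: 1.005
gripper_force: 0.0
```

Request:
send_rows:
  moves:
    - {"x":0,"y":0,"z":0,"rx":0,"ry":0,"rz":-10,"gripper":0}
    - {"x":0,"y":0,"z":0,"rx":0,"ry":0,"rz":-20,"gripper":0}
    - {"x":0,"y":0,"z":0,"rx":0,"ry":0,"rz":-30,"gripper":0}
    - {"x":0,"y":0,"z":0,"rx":0,"ry":0,"rz":-40,"gripper":0}
    - {"x":0,"y":0,"z":0,"rx":0,"ry":0,"rz":-50,"gripper":0}
    - {"x":0,"y":0,"z":0,"rx":0,"ry":0,"rz":-60,"gripper":0}
    - {"x":0,"y":0,"z":0,"rx":0,"ry":0,"rz":-64,"gripper":0}
    - {"x":0,"y":0,"z":0,"rx":0,"ry":0,"rz":-64,"gripper":0}

```text
time: 47.35
position: [552.0, 21.7, 286.7]
ee_rot: [-1.207, -2.901, 0.0]
wrist_force: [0.6, 0.2, -0.4]
finger_gap: 0.998
gripper_force: 0.0
```

```bash
python3 - <<'E'
from h import *
plan(551,23.5,243,135.2)
im=r.get_image("wrist");cv2.imwrite("pics/w10.png",im["pixels"][:,:,::-1])
E
```

```text
now [552.   21.7 286.7] yaw 134.8 q [-0.17  0.49  1.57 -0.    1.09 -0.96] t 47.35 gap 0.998 F [ 0.6  0.2 -0.4]
shift [ 2.   0.5 43.7] turn [-0.  -0.  -0.4]
```

View pics/w10.png

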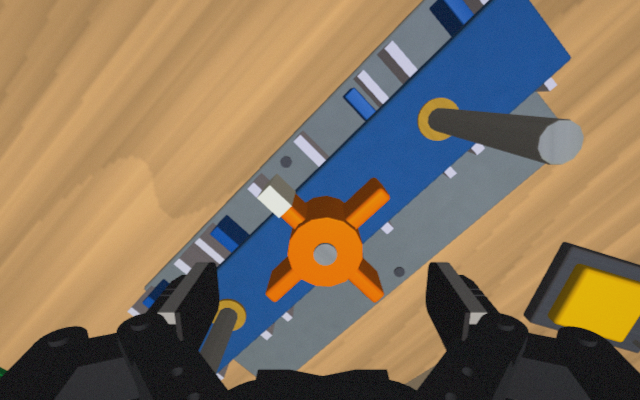

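Request:
send_rows:
  moves:
    - {"x":2,"y":0.5,"z":20,"rx":0,"ry":0,"rz":0,"gripper":0}
    - {"x":2,"y":0.5,"z":44,"rx":0,"ry":0,"rz":0,"gripper":0}
    - {"x":2,"y":0.5,"z":44,"rx":0,"ry":0,"rz":0,"gripper":120}
    - {"x":2,"y":0.5,"z":44,"rx":0,"ry":0,"rz":0,"gripper":255}
    - {"x":2,"y":0.5,"z":44,"rx":0,"ry":0,"rz":0,"gripper":255}
    - {"x":2,"y":0.5,"z":44,"rx":0,"ry":0,"rz":0,"gripper":255}
    - {"x":2,"y":0.5,"z":44,"rx":0,"ry":0,"rz":0,"gripper":255}
    - {"x":2,"y":0.5,"z":44,"rx":0,"ry":0,"rz":10,"gripper":255}

```text
time: 48.4
position: [551.3, 23.7, 243.5]
ee_rot: [1.458, 2.78, 0.002]
wrist_force: [3.6, 2.4, 0.7]
finger_gap: 0.409
gripper_force: 29.9
```

Request:
send_rows:
  moves:
    - {"x":0,"y":0,"z":0.5,"rx":0,"ry":0,"rz":10,"gripper":255}
    - {"x":0,"y":0,"z":1,"rx":0,"ry":0,"rz":20,"gripper":255}
    - {"x":0,"y":0,"z":1.5,"rx":0,"ry":0,"rz":30,"gripper":255}
    - {"x":0,"y":0,"z":2,"rx":0,"ry":0,"rz":40,"gripper":255}
    - {"x":0,"y":0,"z":2.5,"rx":0,"ry":0,"rz":50,"gripper":255}
    - {"x":0,"y":0,"z":3,"rx":0,"ry":0,"rz":60,"gripper":255}
    - {"x":0,"y":0,"z":3.5,"rx":0,"ry":0,"rz":70,"gripper":255}
    - {"x":0,"y":0,"z":4,"rx":0,"ry":0,"rz":80,"gripper":255}

```text
time: 49.4
position: [550.8, 23.7, 239.4]
ee_rot: [-2.907, -1.191, 0.0]
wrist_force: [-4.0, 2.1, 6.5]
finger_gap: 0.412
gripper_force: 30.4
```

Request:
send_rows:
  moves:
    - {"x":0,"y":0,"z":0,"rx":0,"ry":0,"rz":0,"gripper":255}
    - {"x":0,"y":0,"z":0,"rx":0,"ry":0,"rz":0,"gripper":0}
    - {"x":0,"y":0,"z":0,"rx":0,"ry":0,"rz":0,"gripper":0}
    - {"x":0,"y":0,"z":0,"rx":0,"ry":0,"rz":0,"gripper":0}
    - {"x":0,"y":0,"z":0,"rx":0,"ry":0,"rz":0,"gripper":0}
    - {"x":0,"y":0,"z":-25,"rx":0,"ry":0,"rz":0,"gripper":0}
    - {"x":0,"y":0,"z":-45,"rx":0,"ry":0,"rz":-6,"gripper":0}
    - {"x":0,"y":0,"z":-45,"rx":0,"ry":0,"rz":-16,"gripper":0}

```text
time: 50.4
position: [551.2, 23.5, 285.2]
ee_rot: [2.703, 1.597, 0.003]
wrist_force: [-0.0, -0.4, 0.2]
finger_gap: 0.998
gripper_force: 0.0
```

Request:
send_rows:
  moves:
    - {"x":0,"y":0,"z":0,"rx":0,"ry":0,"rz":-10.5,"gripper":0}
    - {"x":0,"y":0,"z":0,"rx":0,"ry":0,"rz":-21,"gripper":0}
    - {"x":0,"y":0,"z":0,"rx":0,"ry":0,"rz":-31.5,"gripper":0}
    - {"x":0,"y":0,"z":0,"rx":0,"ry":0,"rz":-42,"gripper":0}
    - {"x":0,"y":0,"z":0,"rx":0,"ry":0,"rz":-52.5,"gripper":0}
    - {"x":0,"y":0,"z":0,"rx":0,"ry":0,"rz":-63,"gripper":0}
    - {"x":0,"y":0,"z":0,"rx":0,"ry":0,"rz":-73.5,"gripper":0}
    - {"x":0,"y":0,"z":0,"rx":0,"ry":0,"rz":-74,"gripper":0}

```text
time: 51.4
position: [550.9, 23.5, 283.7]
ee_rot: [-1.207, -2.9, 0.0]
wrist_force: [-0.5, 0.5, -0.2]
finger_gap: 0.999
gripper_force: 0.0
```

```bash
python3 - <<'E'
from h import *
plan(551,23.5,238,135.2)
im=r.get_image("wrist");P=world(im)
o=r.cut_out("wrist","nut")[0];print(o["conf"],o["centre"],rect(P,o["pixels"]&(P[...,2]>55)))
E
```

```text
now [550.9  23.5 283.7] yaw 134.8 q [-0.17  0.49  1.57 -0.    1.08 -0.95] t 51.4 gap 0.999 F [-0.5  0.5 -0.2]
shift [-0.   0.1 45.7] turn [-0.  -0.  -0.4]
0.83 [323.7, 239.0] ((555.0107421875, 24.504749298095703), (68.7489013671875, 65.83866882324219), 45.84462356567383)
```

Third swing.

Request:
send_rows:
  moves:
    - {"x":0,"y":0,"z":20,"rx":0,"ry":0,"rz":0,"gripper":0}
    - {"x":0,"y":0,"z":45,"rx":0,"ry":0,"rz":0,"gripper":0}
    - {"x":0,"y":0,"z":45,"rx":0,"ry":0,"rz":0,"gripper":120}
    - {"x":0,"y":0,"z":45,"rx":0,"ry":0,"rz":0,"gripper":255}
    - {"x":0,"y":0,"z":45,"rx":0,"ry":0,"rz":0,"gripper":255}
    - {"x":0,"y":0,"z":45,"rx":0,"ry":0,"rz":0,"gripper":255}
    - {"x":0,"y":0,"z":45,"rx":0,"ry":0,"rz":0,"gripper":255}
    - {"x":0,"y":0,"z":45,"rx":0,"ry":0,"rz":10,"gripper":255}

```text
time: 52.5
position: [551.3, 23.7, 239.5]
ee_rot: [1.458, 2.78, 0.002]
wrist_force: [4.0, 1.9, 0.4]
finger_gap: 0.41
gripper_force: 29.9
```

Request:
send_rows:
  moves:
    - {"x":0,"y":0,"z":0.5,"rx":0,"ry":0,"rz":10,"gripper":255}
    - {"x":0,"y":0,"z":1,"rx":0,"ry":0,"rz":20,"gripper":255}
    - {"x":0,"y":0,"z":1.5,"rx":0,"ry":0,"rz":30,"gripper":255}
    - {"x":0,"y":0,"z":2,"rx":0,"ry":0,"rz":40,"gripper":255}
    - {"x":0,"y":0,"z":2.5,"rx":0,"ry":0,"rz":50,"gripper":255}
    - {"x":0,"y":0,"z":3,"rx":0,"ry":0,"rz":60,"gripper":255}
    - {"x":0,"y":0,"z":3.5,"rx":0,"ry":0,"rz":70,"gripper":255}
    - {"x":0,"y":0,"z":4,"rx":0,"ry":0,"rz":79,"gripper":255}

```text
time: 53.5
position: [550.8, 23.7, 235.5]
ee_rot: [-2.896, -1.217, 0.0]
wrist_force: [-3.4, 2.2, 6.3]
finger_gap: 0.409
gripper_force: 30.5
```

```bash
python3 - <<'E'
from h import *
plan(551,23.5,238,45)
print(r.observe()["moment"])
E
```

```text
now [550.8  23.7 235.5] yaw 45.6 q [-0.17  0.56  1.61  0.    0.97  0.61] t 53.5 gap 0.409 F [-3.4  2.2  6.3]
shift [-0.   0.3 -2.5] turn [-0.   0.   0.6]
[0.32352354 0.63162655 0.12418688]
```

Request:
send_rows:
  moves:
    - {"x":0,"y":0,"z":0,"rx":0,"ry":0,"rz":1.5,"gripper":255}
    - {"x":0,"y":0,"z":0,"rx":0,"ry":0,"rz":2.5,"gripper":255}
    - {"x":0,"y":0,"z":0,"rx":0,"ry":0,"rz":2.5,"gripper":0}
    - {"x":0,"y":0,"z":0,"rx":0,"ry":0,"rz":2,"gripper":0}
    - {"x":0,"y":0,"z":0,"rx":0,"ry":0,"rz":2,"gripper":0}
    - {"x":0,"y":0,"z":0,"rx":0,"ry":0,"rz":2,"gripper":0}
    - {"x":0,"y":0,"z":-30,"rx":0,"ry":0,"rz":2,"gripper":0}
    - {"x":0,"y":0,"z":-70,"rx":0,"ry":0,"rz":2,"gripper":0}

```text
time: 54.5
position: [550.8, 23.5, 304.8]
ee_rot: [-2.913, -1.173, 0.003]
wrist_force: [-0.1, 0.5, -0.0]
finger_gap: 0.998
gripper_force: 0.0
```

Request:
send_rows:
  moves:
    - {"x":0,"y":0,"z":-40,"rx":0,"ry":0,"rz":0,"gripper":0}
    - {"x":0,"y":0,"z":-80,"rx":0,"ry":0,"rz":0,"gripper":0}
    - {"x":0,"y":0,"z":-80,"rx":0,"ry":0,"rz":0,"gripper":0}
    - {"x":0,"y":0,"z":-80,"rx":0,"ry":0,"rz":0,"gripper":0}
    - {"x":0,"y":0,"z":-80,"rx":0,"ry":0,"rz":0,"gripper":0}
    - {"x":0,"y":0,"z":-80,"rx":0,"ry":0,"rz":0,"gripper":0}
    - {"x":0,"y":0,"z":-80,"rx":0,"ry":0,"rz":0,"gripper":0}
    - {"x":0,"y":0,"z":-80,"rx":0,"ry":0,"rz":0,"gripper":0}

```text
time: 55.5
position: [550.9, 23.5, 384.6]
ee_rot: [-2.914, -1.174, 0.0]
wrist_force: [-1.2, -0.1, 0.7]
finger_gap: 1.0
gripper_force: 0.0
```

```bash
python3 - <<'E'
from h import *
im=r.get_image("wrist");P=world(im);cv2.imwrite("pics/w11.png",im["pixels"][:,:,::-1])
# bar top height and white wing end heading
m=(abs(P[...,0]-551)<22)&(abs(abs(P[...,1]-23.5)-60)<12)&(P[...,2]<75)&(P[...,2]>45);print("bar top",np.median(P[m][:,2]))
c=im["pixels"].astype(int);w=(c.min(-1)>150)&(P[...,2]>62)&(P[...,2]<100)&(np.hypot(P[...,0]-551,P[...,1]-23.5)<48)
d=P[w].mean(0)-[551,23.5,0];print(w.sum(),d,np.degrees(np.arctan2(d[1],d[0])))
im=r.get_image('top');P=world(im);cv2.imwrite("pics/t11.png",im["pixels"][:,:,::-1])
for n,lo,hi in(("knocker_mid",30,46),("mat",1,8)):
    for o in r.cut_out("top",n)[:1]: print(n,o["conf"],top_rect(P,o["pixels"],lo,hi))
for c in((592,-338),(463,-351)):
    m=(abs(P[...,0]-c[0])<60)&(abs(P[...,1]-c[1])<35);print("case",top_rect(P,m,28,46))
for n in("ironstand","partscase","motor","glue","dish","driver"):
    o=r.cut_out("top",n)[0];print(n,np.round(o["centre"]),o["conf"])
E
```

```text
bar top 55.85129987053517
206 [33.40489013 -0.58836598 89.94048182] -1.0090559197091784
knocker_mid 0.6 (array([494.4, 336.8]), array([128.,  28.]), np.float32(0.4), 40.3, np.int64(337))
mat 0.8 (array([516.5, 338.5]), array([126.9, 223.1]), np.float32(176.1), 4.4, np.int64(1535))
case (array([ 592.7, -337.9]), array([79.1, 37.9]), np.float32(2.3), 38.0, np.int64(295))
case (array([ 463.7, -351.8]), array([79.6, 37.3]), np.float32(3.6), 37.9, np.int64(291))
ironstand [290. 128.] 0.67
partscase [337. 124.] 0.77
motor [385. 128.] 0.61
glue [170. 243.] 0.76
dish [342. 194.] 0.72
driver [345. 191.] 0.61
```

View pics/t11.png

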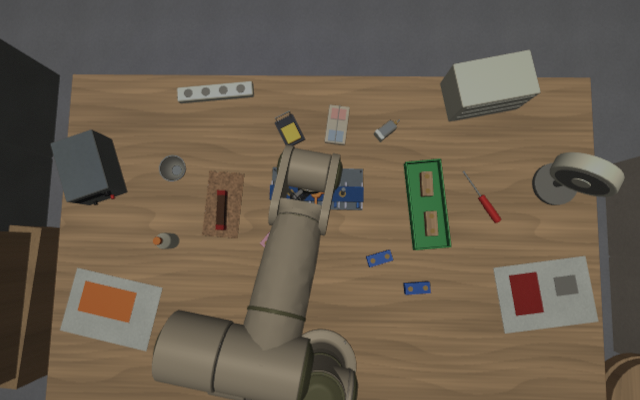

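The top view shows both cases in the tray at (427,183) and (432,222), and the knocking block on the mat at (221,209). The white wing points along +x and the bar top is at 55.9 mm, so the nut is fully down. The bystanders have not moved.

```bash
python3 -c "
from station import r
print(r.job_done())"
```

```text
the job is handed in; nothing more can be done
None
```

The job is handed in at about 56 s: by the last pictures both cases (bays 0 and 2) lie in the tray, the knocking block lies on the mat, the nut is fully down and the bystanders are unmoved; the hand-in returned no verdict.

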